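# Void old memory cartridges with a centre punch

## Robot

A 6-joint arm with a two-finger parallel gripper is mounted at the origin on a cart in front of the work surface, level with it; the furniture and walls round the work are solid. World frame = base frame: x ahead of the robot, y to its left, z up, the work surface at z = 0. Lengths are in mm, angles in degrees, forces in N, time in s.
With the tool pointing down it reaches from about 300 to 850 mm from the base axis. Payload 4.2 kg.
Tool frame: the origin (TCP) lies midway between the tips of the shut fingers; the grasp point (between the pads) lies 19 mm behind it (env.grasp_offset is the distance from the TCP to the grasp point, in mm); z points along the fingers, y is the line along which they close (so a half turn about z gives the same grasp; the last joint's range is limited). The gripper opens to 91 mm and grips with 3 to 60 N. Pads are 32 mm wide; open, the fingers measure 118 mm over their backs; the gripper's body (76 mm by 178 mm) begins 60 mm behind the grasp point.
Start: joints at [-70.531, 18.312, 89.639, -0, 72.044, -1.146], TCP at [202.454, -538.197, 213.976] pointing down, gripper open.
Joint ranges: [-177.97, 177.97], [-48.28, 115.42], [12.27, 149.76], [-77.06, 257.06], [2.81, 150.46], [-146.56, 146.56]. Speed limits (degrees/s): [147.25, 147.25, 180, 180, 180, 180].

## Interface

Orientations are given as [roll, pitch, yaw] about the fixed x, y, z axes, in that order (R = Rz(yaw) Ry(pitch) Rx(roll)).
In Python, from workcell import env, optics gives the robot as it stands. The module is installed in compiled form; this text tells all that it offers.
- The arm moves only by the tool send_rows, never from a script. Its argument "targets" is a list that holds one entry, the list of rows, each a list of 7 numbers: the turn, a rotation vector about the world's x, y, z scaled (see below), then the shift along the world's x, y, z scaled (see below), then the closure, from -1 (fully open) to 1 (shut). In form: [[[rx, ry, rz, x, y, z, gripper], ...]]. A call has 1 to 12 rows; each row shifts and turns the commanded pose from where the row before left it; what a row does not reach is not made up. The controller multiplies each number of a shift by 0.2 m and each number of a turn by pi/2 rad. A row lasts 1/10 s, in which the tool goes at most 50 mm and 8.59 degrees, less where a joint would pass 70% of its speed; a pose out of reach is approached as far as the arm can. A call with a number of a shift or a turn outside -1 to 1 is refused whole. A call with a gripper value outside its range is refused whole. The fingers move at their own pace and stop on an object; "grip_force" is the grip in N (left out, the last holds). Time passes only in rows, so rows that do not move let the fingers close. It gives the time, the measured TCP pose, the force, the opening and the grip force at its end, in the units of the state.
- env.state(): the state, without advancing time (a new reading comes with each control period).
- optics.grab_frame(name): name is "side" or "top"; returns (picture, depth): 420x560x3 uint8, red, green, blue; 420x560 float32, mm along the optical axis (not along the pixel's ray), 0 where there is no reading.
- optics.camera_info(name): a dict with "camera_matrix" (3x3 intrinsics, pixels), "k1" (the pictures are not rectified: a ray, as slopes to the right and down, at radius r is drawn at 1 + k1 r^2 times it, then the intrinsics apply), "R" (3x3) and "t" (3): a world point X has camera coordinates R X + t. Camera axes: x right, y down, z forward; pixel columns grow to the right and rows downward; lengths in mm; the calibration is good to about 2 mm. A picture is of the moment at which its call begins. camera_info takes no time and is no camera call.
- env.job_done(): hands the job in; it is judged then, once.
Trained networks look in the newest picture that a camera, given by its name, has taken for a name from the list of things; names that differ only in an ending like _2 or _b are one class to them, and where a whole thing is asked for, a point or a joint stands for the part that bears it (a point fixed in the world has none). Each returns a list of dicts, best first, with "conf" (0 to 1); they miss things now and then, are a little off and sometimes report something else, mostly with a low value. They report only what shows in the picture. A call takes as long as a camera call. They do not tell look-alikes from the thing itself.
- optics.silhouettes(camera, name): "mask" (420x560 bool, what is visible of it) and "at" ([column, row] in pixels, amid what is visible of it).
- optics.place_of(camera, name): "at" ([column, row] in pixels: a listed point, or the origin of a listed thing).
The state is a dict: "time_s": time; "qpos": joint angles; "qvel": joint speeds; "effort": joint torques, N m; "ee_pos": TCP position; "ee_rot": TCP orientation; "force": force on the tool from outside, world axes, zero at the start; "torque": the same for the moment, N m; "gripper_width": finger opening in mm; "gripper_force": force on a finger pad.
Only numpy, scipy, OpenCV 4.12 (cv2) and the standard library are available. Lean on these libraries where they do the work, as an engineer would, in place of code of your own. Each camera call takes 0.05 s, during which the arm holds its last target. There are 200 camera calls.

## Task

Old patient data must be destroyed: draw every memory cartridge up out of the reader dock, lay it flat on the steel anvil, and there press the spring-loaded centre punch straight down on its yellow seal until it snaps in. Finish with all the punched cartridges lying flat, right way up, in the red tray and the punch standing in its stand again. Use the punch on cartridges only on the anvil, and leave the other things on the desk where they are.

Things in the scene. Friction and masses are not known exactly. Their poses are not given: they have to be found in the camera images.
- dock: grey reader, fixed, 66 x 294 x 22 mm; origin: centre of underside, y along it. Pockets 39 x 60 mm at y = -105, -35, 35, 105 mm (some may be empty), floor 6 mm up; long walls 16 mm high, cross walls 22 mm. Two sprung rollers at the y ends of a pocket bear over the cartridge's end ridges; a straight upward pull of 5 to 12 N over about 10 mm draws it out
- anvil: flat bare steel anvil plate, fixed on the desk, 100 (x) x 300 (y) x 15 mm (top 15 mm above the desk); origin at the centre of its underside, y along its length. Room for four cartridges in a row.
- tray: red open disposal tray, fixed on the desk, 125 (x) x 300 (y) mm outside, walls 4 mm thick and 28 mm high, floor 4 mm thick; origin at the centre of its underside, y along its length
- stand: black tool stand, fixed on the desk: a block 56 x 56 x 76 mm on an 80 x 80 x 4 mm rubber foot, with a square hole 27 x 27 mm straight down through it, in which the punch stands upright, its lower flange resting on the block's top; origin at the centre of the underside
- punch: spring-loaded centre punch, loose, 133 mm, 0.18 kg, upright in the stand at first (origin then 4 mm above desk). Origin: point of the tip when out; z towards the head. Barrel 18 mm thick, z = 25 to 72 mm; flange 33 mm thick, 72 to 77; waist 18 mm thick, 77 to 118; head 33 mm thick, to 133. The tip slides up to 11 mm into the barrel (spring 3 N + 1.6 N/mm)
- tip (a point): the point of the punch's sliding tip, a flat 3.6 mm across
- waist (a point): middle of the punch's grip waist, 97 mm above the tip
- cartridge_1: blue memory cartridge, loose, 0.11 kg, 36 (x) x 50 (y) x 36 (z) mm, plus a 3 mm half-round black ridge on each y end near the bottom (56 mm over the ridges, centred 4 mm up); origin at the centre of its flat underside, z up. In the dock its underside is 6 mm above the desk and its long side lies along the dock's length. May be absent.
- spot_1 (a point): centre of the top of the memory seal of cartridge_1: a yellow disc of 14 mm with a red dot, in the middle of the cartridge's top, 36.5 mm above its underside when whole, 33 mm when punched; the top face has a square opening of 16 mm round it
- seal_1 (a joint): how far the seal of cartridge_1 is driven in, m: 0 whole, 0.0035 punched (it stays in). It holds until the punch presses with about 13 N (the punch's spring is then compressed 6 to 8 mm), then gives way with a snap, and the force falls by 2 to 5 N.
- cartridge_2: blue memory cartridge, loose, 0.11 kg, 36 (x) x 50 (y) x 36 (z) mm, plus a 3 mm half-round black ridge on each y end near the bottom (56 mm over the ridges, centred 4 mm up); origin at the centre of its flat underside, z up. In the dock its underside is 6 mm above the desk and its long side lies along the dock's length. May be absent.
- spot_2 (a point): centre of the top of the memory seal of cartridge_2: a yellow disc of 14 mm with a red dot, in the middle of the cartridge's top, 36.5 mm above its underside when whole, 33 mm when punched; the top face has a square opening of 16 mm round it
- seal_2 (a joint): how far the seal of cartridge_2 is driven in, m: 0 whole, 0.0035 punched (it stays in). It holds until the punch presses with about 13 N (the punch's spring is then compressed 6 to 8 mm), then gives way with a snap, and the force falls by 2 to 5 N.
- cartridge_3: blue memory cartridge, loose, 0.11 kg, 36 (x) x 50 (y) x 36 (z) mm, plus a 3 mm half-round black ridge on each y end near the bottom (56 mm over the ridges, centred 4 mm up); origin at the centre of its flat underside, z up. In the dock its underside is 6 mm above the desk and its long side lies along the dock's length. May be absent.
- spot_3 (a point): centre of the top of the memory seal of cartridge_3: a yellow disc of 14 mm with a red dot, in the middle of the cartridge's top, 36.5 mm above its underside when whole, 33 mm when punched; the top face has a square opening of 16 mm round it
- seal_3 (a joint): how far the seal of cartridge_3 is driven in, m: 0 whole, 0.0035 punched (it stays in). It holds until the punch presses with about 13 N (the punch's spring is then compressed 6 to 8 mm), then gives way with a snap, and the force falls by 2 to 5 N.
- cartridge_4: blue memory cartridge, loose, 0.11 kg, 36 (x) x 50 (y) x 36 (z) mm, plus a 3 mm half-round black ridge on each y end near the bottom (56 mm over the ridges, centred 4 mm up); origin at the centre of its flat underside, z up. In the dock its underside is 6 mm above the desk and its long side lies along the dock's length. May be absent.
- spot_4 (a point): centre of the top of the memory seal of cartridge_4: a yellow disc of 14 mm with a red dot, in the middle of the cartridge's top, 36.5 mm above its underside when whole, 33 mm when punched; the top face has a square opening of 16 mm round it
- seal_4 (a joint): how far the seal of cartridge_4 is driven in, m: 0 whole, 0.0035 punched (it stays in). It holds until the punch presses with about 13 N (the punch's spring is then compressed 6 to 8 mm), then gives way with a snap, and the force falls by 2 to 5 N.
- thermometer: white infrared thermometer lying on the desk, 115 x 114 x 37 mm, a bystander; origin under its middle
- sticky_block: yellow block of sticky notes, 76 x 76 x 18 mm, a bystander; origin under its middle
Things that resemble listed ones, but are neither listed nor needed, are in the scene too. What is shaped like the cartridge_3 but orange is not meant.

How it is judged (in metres and radians):
On the way:
1. every cartridge present has had its seal punched in (value of joint each of seal_1, seal_2, seal_3, seal_4 above 0.0025 m), for 0.2 s.
At the end, for the whole second after the job is handed in: Every cartridge present: seal in by 2.5 mm or more, lying flat (0.15 rad) on the tray floor (underside below 12 mm, centre within 60 x 147 mm of the middle), at rest; the punch at rest in the stand, waist under 107 mm high, within 12 mm of the middle and 0.12 rad of upright (all of step 1 and x of cartridge_1 in the frame of tray between -0.06 and 0.06 m and y of cartridge_1 in the frame of tray between -0.147 and 0.147 m and z of cartridge_1 in the frame of tray between 0 and 0.012 m and angle between each of cartridge_1, cartridge_2, cartridge_3, cartridge_4's own z axis and vertical below 0.15 rad and linear speed of each of cartridge_1, cartridge_2, cartridge_3, cartridge_4, punch below 0.02 m/s and x of cartridge_2 in the frame of tray between -0.06 and 0.06 m and y of cartridge_2 in the frame of tray between -0.147 and 0.147 m and z of cartridge_2 in the frame of tray between 0 and 0.012 m and x of cartridge_3 in the frame of tray between -0.06 and 0.06 m and y of cartridge_3 in the frame of tray between -0.147 and 0.147 m and z of cartridge_3 in the frame of tray between 0 and 0.012 m and x of cartridge_4 in the frame of tray between -0.06 and 0.06 m and y of cartridge_4 in the frame of tray between -0.147 and 0.147 m and z of cartridge_4 in the frame of tray between 0 and 0.012 m and horizontal distance between punch and stand below 0.012 m and z of waist in the frame of stand below 0.107 m and angle between punch's own z axis and vertical below 0.12 rad); the robot touches nothing.
It fails at once if the punch is pressed (over 7 N) on cartridge_1 while it is not lying on the anvil (contact force between punch and cartridge_1 above 7 N and not (x of cartridge_1 in the frame of anvil between -0.055 and 0.055 m and y of cartridge_1 in the frame of anvil between -0.155 and 0.155 m and z of cartridge_1 in the frame of anvil between 0.01 and 0.022 m)).
It fails at once if the punch is pressed (over 7 N) on cartridge_2 while it is not lying on the anvil (contact force between punch and cartridge_2 above 7 N and not (x of cartridge_2 in the frame of anvil between -0.055 and 0.055 m and y of cartridge_2 in the frame of anvil between -0.155 and 0.155 m and z of cartridge_2 in the frame of anvil between 0.01 and 0.022 m)).
It fails at once if the punch is pressed (over 7 N) on cartridge_3 while it is not lying on the anvil (contact force between punch and cartridge_3 above 7 N and not (x of cartridge_3 in the frame of anvil between -0.055 and 0.055 m and y of cartridge_3 in the frame of anvil between -0.155 and 0.155 m and z of cartridge_3 in the frame of anvil between 0.01 and 0.022 m)).
It fails at once if the punch is pressed (over 7 N) on cartridge_4 while it is not lying on the anvil (contact force between punch and cartridge_4 above 7 N and not (x of cartridge_4 in the frame of anvil between -0.055 and 0.055 m and y of cartridge_4 in the frame of anvil between -0.155 and 0.155 m and z of cartridge_4 in the frame of anvil between 0.01 and 0.022 m)).
It fails at once if the thermometer or the block of sticky notes is pushed more than 3 cm (distance of any of thermometer, sticky_block from where it was at the start of the episode above 0.03 m).
Of cartridge_1, cartridge_2, cartridge_3, cartridge_4 only 3 to 4 are there at a start; the rules pass over those that are not, and their reading is None.
At some moment in a run one of cartridge_1, cartridge_2, cartridge_3, cartridge_4 may be knocked a few centimetres aside while the robot is not near it.
It also fails if it takes over 210 s, if anything falls off the work surface, if the arm or the gripper's body presses on something with over 40 N, if the wrist force passes 120 N, or if a joint passes its speed limit or range.

## Working session

There is one attempt and no reset: what is moved stays moved. The work goes in short steps, Python scripts to look and compute and a tool call to move; the robot and the scene stay as the last step left them, time stands still between calls to the robot, and variables do not carry over. Pictures are saved under pics/ and viewed, at most 14 in all, crops included, and the job is handed in when it is done.

Besides the shell and the picture viewer there is one more tool, called as name(argument=value, ...), one argument or row to a line, values as JSON. send_rows: Moves the arm, as the interface text tells. Its arguments: {"type":"object","properties":{"targets":{"type":"array"},"grip_force":{"type":"number"}},"required":["targets"]}

```bash
mkdir -p pics; cat > h.py <<'E'
import numpy as np, cv2
from workcell import env, optics
def grab(n):
    return optics.grab_frame(n)
def rays(n,uv):
    c=optics.camera_info(n);K=np.array(c["camera_matrix"],float);k=c["k1"]
    uv=np.atleast_2d(np.array(uv,float))
    d=np.stack([(uv[:,0]-K[0,2])/K[0,0],(uv[:,1]-K[1,2])/K[1,1]],1)
    u=d.copy()
    for _ in range(20): u=d/(1+k*(u**2).sum(1,keepdims=True))
    R=np.array(c["R"]);t=np.array(c["t"]).ravel()
    return np.c_[u,np.ones(len(u))],R,t
def atz(n,uv,z):   # world point on pixel ray at height z
    r,R,t=rays(n,uv);o=-R.T@t;w=r@R
    s=(z-o[2])/w[:,2];return o+w*s[:,None]
def atd(n,uv,d):
    r,R,t=rays(n,uv);return (r*np.atleast_1d(d)[:,None]-t)@R
def proj(n,X):
    c=optics.camera_info(n);K=np.array(c["camera_matrix"],float)
    p=np.atleast_2d(X)@np.array(c["R"]).T+np.array(c["t"]).ravel()
    u=p[:,:2]/p[:,2:];u=u*(1+c["k1"]*(u**2).sum(1,keepdims=True))
    return u@K[:2,:2].T+K[:2,2]
def cloud(n,d):
    v,u=np.mgrid[:d.shape[0],:d.shape[1]]
    return atd(n,np.c_[u.ravel(),v.ravel()],d.ravel()).reshape(d.shape+(3,))
def save(n,p): cv2.imwrite('pics/'+n+'.png',p[:,:,::-1])
E
python3 - <<'E'
from h import *
s=env.state();print(s)
for n in("top","side"):
    p,d=grab(n);save(n+'0',p)
    c=optics.camera_info(n);print(n,c, -np.array(c["R"]).T@np.array(c["t"]).ravel())
    for k in("dock","anvil","tray","stand","punch","cartridge_1","spot_1","tip","waist","thermometer","sticky_block"):
        r=optics.place_of(n,k)
        print(k,[(np.round(q["at"]).tolist(),round(q["conf"],2)) for q in r])
E
```

```text
{'time_s': 0.0, 'qpos': array([-7.05306434e+01,  1.83497202e+01,  8.97071348e+01, -3.33259701e-03,
        7.20422924e+01, -1.14588976e+00]), 'qvel': array([-0.03198979, -0.03554621, -0.04060656, -0.05512222,  0.05015838,
       -0.06295534]), 'effort': array([ 1.32293935e-04, -4.12456083e+01, -2.31970793e+01,  7.28810183e-02,
        4.58734052e-02, -1.25587253e-04]), 'ee_pos': array([ 202.26693217, -537.70905571,  213.13458992]), 'ee_rot': array([-1.79900809e+02,  1.18506098e-03,  2.06162776e+01]), 'force': array([-1.08921353, -0.08320651,  0.11253464]), 'torque': array([ 0.00504538, -0.05441119, -0.02071112]), 'gripper_force': 0.0, 'gripper_width': 91.47164525947161}
top {'camera_matrix': array([[379.33953937,   0.        , 274.52673563],
       [  0.        , 379.33953937, 202.59443292],
       [  0.        ,   0.        ,   1.        ]]), 'k1': 0.026483644964415715, 'R': array([[-0.00501196, -0.99994878, -0.00879297],
       [-0.98820576,  0.00629852, -0.15300229],
       [ 0.15304984,  0.00792242, -0.98818671]]), 't': array([ -11.34851728,  471.1363432 , 1134.17534116])} [ 291.
[... 758 characters left out ...]
8, -0.01621549],
       [-0.25073323,  0.43643024, -0.86409577],
       [ 0.45816169, -0.73281123, -0.50306616]]), 't': array([ 384.83611029,  186.23579854, 1098.06980371])} [-128.22041055  924.29532388  719.56763326]
dock [([211.0, 235.0], 0.59), ([187.0, 258.0], 0.58)]
anvil []
tray [([251.0, 270.0], 0.71)]
stand [([213.0, 238.0], 0.64), ([264.0, 196.0], 0.56)]
punch []
cartridge_1 [([203.0, 243.0], 0.83), ([188.0, 259.0], 0.79), ([299.0, 296.0], 0.73), ([261.0, 357.0], 0.72), ([206.0, 334.0], 0.7), ([215.0, 230.0], 0.67)]
spot_1 [([258.0, 348.0], 0.61), ([201.0, 317.0], 0.6), ([299.0, 286.0], 0.46)]
tip []
waist [([264.0, 169.0], 0.62)]
thermometer []
sticky_block [([158.0, 301.0], 0.64)]
```

```bash
python3 - <<'E'
import cv2
a=cv2.imread('pics/top0.png');b=cv2.imread('pics/side0.png')
a=cv2.resize(a[100:320,90:400],(800,568),interpolation=cv2.INTER_CUBIC);cv2.imwrite('pics/top0c.png',a)
b=cv2.resize(b[120:400,100:460],(770,599),interpolation=cv2.INTER_CUBIC);cv2.imwrite('pics/side0c.png',b)
E
```

```text
(no output)
```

View pics/top0c.png

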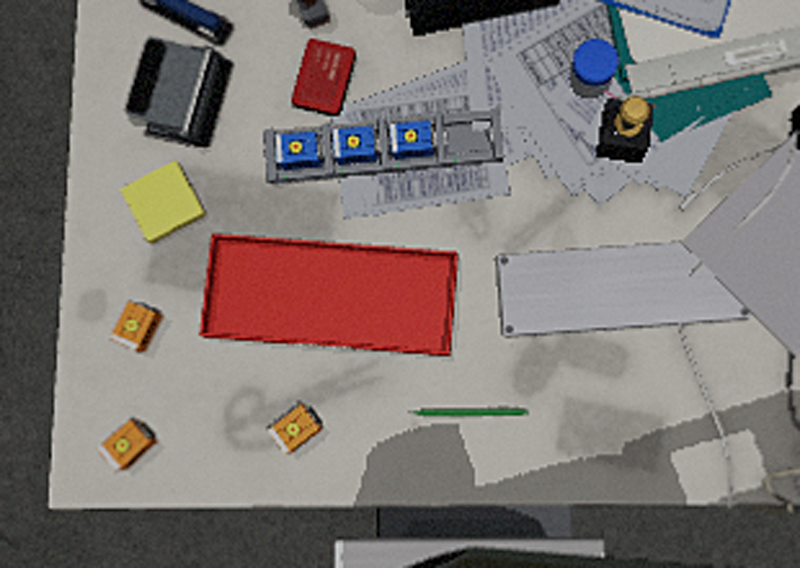

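View pics/side0c.png

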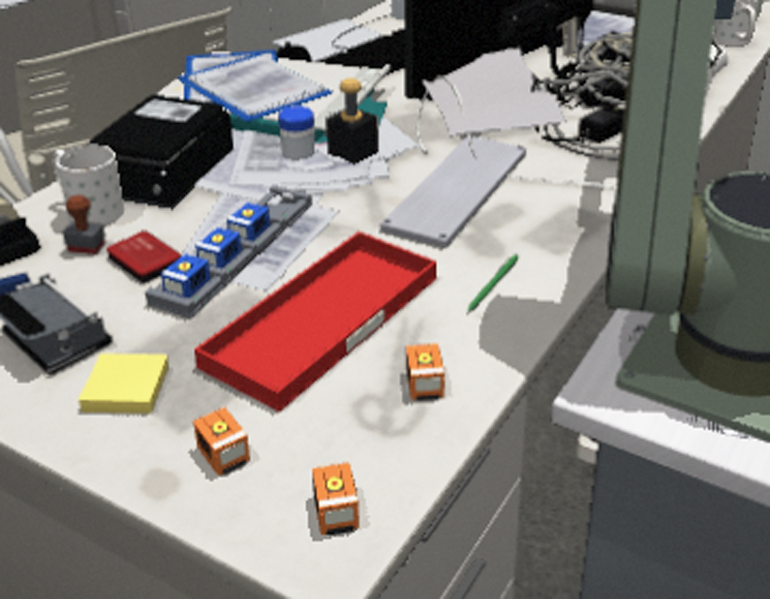

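The top picture shows three blue cartridges in the dock, with full-image seals at about (205,157), (227,155) and (249,153). The fourth pocket, near (271,152), is empty. The punch stands at about (335,145) beside a blue bottle. The tray is at about (217,215) and the anvil at about (330,213), with its right end under the arm. The orange look-alikes stay where they are.

```bash
cat > m.py <<'E'
from h import *
def hsv(p): return cv2.cvtColor(p,cv2.COLOR_RGB2HSV)
def rect(pts):
    (c,wh,a)=cv2.minAreaRect(pts[:,:2].astype(np.float32)); return np.round(c,1),np.round(wh,1),round(a,1)
def comps(m,minn):
    n,l,s,c=cv2.connectedComponentsWithStats(m.astype(np.uint8))
    return [l==i for i in range(1,n) if s[i,4]>=minn]
E
python3 - <<'E'
from m import *
for n in("top","side"):
    p,d=grab(n);C=cloud(n,d);H=hsv(p);ok=d>0
    X=C[...,0];Y=C[...,1];Z=C[...,2]
    work=ok&(X>150)&(X<750)&(Y>-500)&(Y<450)
    desk=work&(abs(Z)<6);print(n,'desk z',np.median(Z[desk]))
    red=work&((H[...,0]<6)|(H[...,0]>174))&(H[...,1]>150)
    for q in comps(red,300): print(' red',rect(C[q]),np.median(Z[q]),q.sum())
    rim=red&(Z>20)&(X<480)
    if rim.sum()>20: print(' rim',rect(C[rim]))
    blue=work&(H[...,0]>105)&(H[...,0]<125)&(H[...,1]>120)&(H[...,2]>80)
    for q in comps(blue,60):
        t=q&(Z>np.percentile(Z[q],90)-5); print(' blue',rect(C[t]),np.percentile(Z[q],90),q.sum())
    yel=work&(H[...,0]>20)&(H[...,0]<35)&(H[...,1]>120)&(H[...,2]>120)
    for q in comps(yel,8): print(' yel',np.round(np.mean(C[q],0),1),q.sum())
    blk=work&(H[...,2]<60)&(Z>65)&(Z<90)
    for q in comps(blk,30): print(' standtop',rect(C[q]),np.median(Z[q]),q.sum())
    ylw=work&(Z>100)&(Z<150)
    for q in comps(ylw,20): print(' tall',rect(C[q]),np.percentile(Z[q],95),q.sum())
    an=work&(Z>10)&(Z<20)&(H[...,1]<60)
    for q in comps(an,300): print(' anvil?',rect(C[q]),np.median(Z[q]),q.sum())
    dk=work&(Z>12)&(Z<27)&(H[...,1]<60)
    for q in comps(dk,100): print(' dock?',rect(C[q]),np.median(Z[q]),q.sum())
E
```

```text
top desk z -0.44334975099147983
 red (array([714.5, 178.8]), array([62.9, 84.9]), 77.1) 16.131579074864444 409
 red (array([440.1, 164.2]), array([299.7, 125. ]), 85.0) 3.5511327798239902 3844
 rim (array([321.8, -56.4]), array([876.5, 300.6]), 85.6)
 blue (array([ 710., -154.]), array([49.3, 50.1]), 18.5) 82.23410706812814 234
 blue (array([630.7,  62.5]), array([33.8, 40.8]), 4.9) 43.88252696533819 119
 blue (array([624.2, 131.6]), array([35.4, 40.8]), 3.9) 43.71186933866327 125
 blue (array([618. , 201.8]), array([35.9, 41.6]), 2.7) 43.9073724117876 124
 yel [ 631.8 -192.1  134.2] 50
 yel [629.9  66.2  43. ] 14
 yel [623.9 136.1  41.9] 12
 yel [617.5 206.2  41.9] 13
 yel [557.3 371.9  16.8] 548
 yel [401.7 396.6  35.5] 20
 yel [279.6 202.   35.2] 20
 yel [262.5 400.2  35.3] 22
 standtop (array([ 598.6, -433.2]), array([129.3,  54.9]), 48.5) 80.48757443956646 126
 standtop (array([ 632.8, -192.4]), array([56.1, 56.3]), 80.3) 75.01093655793186 197
 standtop (array([ 445.3, -455.7]), array([16. , 59.4]), 22.0) 76.16088812428457 39
 tall (array([ 598.7, -433.7]), array([129.1,  54.5])
[... 1271 characters left out ...]
2.6]), 48.9) 79.8509141114897 189
 standtop (array([ 631.3, -186.6]), array([58.6, 53.9]), 80.8) 74.89943324913591 125
 tall (array([ 600.4, -430.4]), array([134.5,  65.8]), 45.0) 147.9599343995759 473
 tall (array([ 629.6, -185. ]), array([28.8, 32.9]), 32.9) 137.5813444044556 95
 anvil? (array([660.2, -37.6]), array([580.6, 191.4]), 86.6) 13.697424755376764 1605
 anvil? (array([ 449. , -189.5]), array([101.7, 306.2]), 3.7) 15.988079586022277 1590
 dock? (array([658.9, -36.9]), array([180.8, 583.1]), 0.3) 15.501492927550665 1570
 dock? (array([ 449. , -189.5]), array([101.7, 306.2]), 3.7) 16.06109150711149 1556
 dock? (array([644. , 359.2]), array([57.9, 22.9]), 47.1) 19.751322367034348 112
```

send_rows(
  targets=[
    [[0,0,0.069,0.134,0.189,0,-1],[0,0,0.069,0.134,0.189,0,-1],[0,0,0.069,0.134,0.189,0,-1],[0,0,0.069,0.134,0.189,0,-1],[0,0,0.069,0.134,0.189,0,-1],[0,0,0.069,0.134,0.189,0,-1],[0,0,0.069,0.134,0.189,0,-1],[0,0,0.069,0.134,0.189,0,-1],[0,0,0.069,0.134,0.189,0,-1],[0,0,0.069,0.134,0.189,0,-1],[0,0,0.069,0.134,0.189,0,-1],[0,0,0.069,0.134,0.189,0,-1]],
  ],
  grip_force=40,
)

```text
time_s: 2.5
ee_pos: [525.0, -82.8, 214.2]
ee_rot: [180.0, 0.0, 95.4]
force: [0.1, -0.4, 0.6]
gripper_width: 91.1
gripper_force: 0.0
```

send_rows(
  targets=[
    [[0,0,0,0.132,0.189,0,-1],[0,0,0,0.132,0.189,0,-1],[0,0,0,0.132,0.189,0,-1],[0,0,0,0.132,0.189,0,-1],[0,0,0,0,0,-0.19,-1],[0,0,0,0,0,-0.19,-1],[0,0,0,0,0,-0.19,-1],[0,0,0,0,0,0,-1],[0,0,0,0,0,0,-1]],
  ],
)

```text
time_s: 3.4
ee_pos: [629.9, 66.6, 100.3]
ee_rot: [-180.0, -0.0, 95.1]
force: [1.1, -0.6, 0.9]
gripper_width: 91.3
gripper_force: 0.0
```

```bash
python3 - <<'E'
from m import *
s=env.state();print(s['ee_pos'],s['ee_rot'],s['force'])
T=s['ee_pos']
p,d=grab('side')
for X in [T,(629.9,67,42),(623.9,136.6,42),(617.5,206.5,42)]:
    u=proj('side',X)[0];cv2.circle(p,tuple(int(round(4*v)) for v in u),8,(0,255,0),1,cv2.LINE_AA,2)
save('s1',cv2.resize(p[120:320,120:380],(780,600),interpolation=cv2.INTER_CUBIC))
E
```

```text
[629.93921596  66.60327222 100.34394952] [-1.79990909e+02 -1.00801005e-03  9.51319330e+01] [ 1.10148092 -0.63951679  0.89954518]
```

View pics/s1.png

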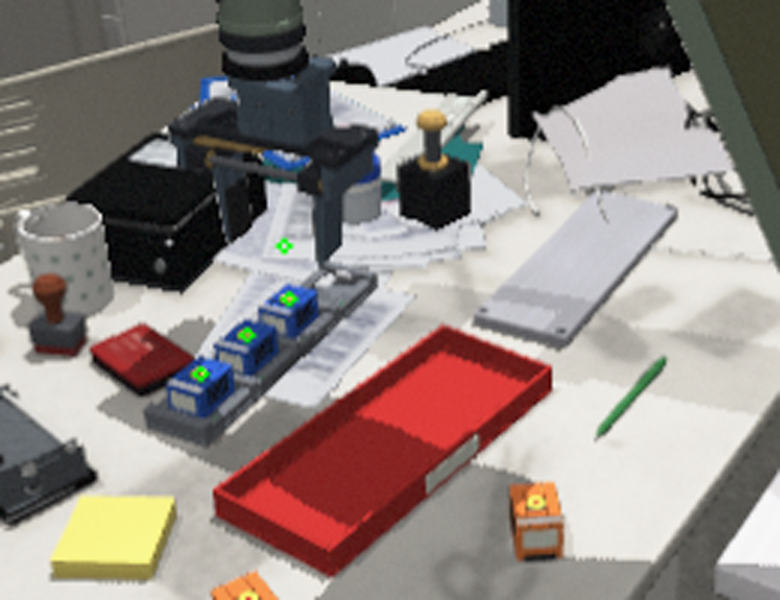

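The green marks, which are my computed positions, sit on the three seals. The gripper straddles the first cartridge cleanly, so I am grasping it.

send_rows(
  targets=[
    [[0,0,0,0,0,-0.2,-1],[0,0,0,0,0,-0.15,-1],[0,0,0,0,0,-0.05,-1],[0,0,0,0,0,0,-1],[0,0,0,0,0,0,1],[0,0,0,0,0,0,1],[0,0,0,0,0,0,1],[0,0,0,0,0,0,1],[0,0,0,0,0,0,1],[0,0,0,0,0,0,1],[0,0,0,0,0,0,1]],
  ],
  grip_force=40,
)

```text
time_s: 4.55
ee_pos: [629.7, 66.6, 20.0]
ee_rot: [180.0, 0.0, 95.1]
force: [0.9, -0.1, -0.5]
gripper_width: 38.0
gripper_force: 0.4
```

send_rows(
  targets=[
    [[0,0,0,0,0,0,1],[0,0,0,0,0,0,1],[0,0,0,0,0,0.01,1],[0,0,0,0,0,0.01,1],[0,0,0,0,0,0.01,1],[0,0,0,0,0,0.01,1],[0,0,0,0,0,0.01,1],[0,0,0,0,0,0.01,1],[0,0,0,0,0,0.01,1],[0,0,0,0,0,0.01,1],[0,0,0,0,0,0.1,1],[0,0,0,0,0,0.2,1]],
  ],
)

```text
time_s: 5.75
ee_pos: [626.7, 66.3, 93.4]
ee_rot: [-179.5, -0.0, 95.1]
force: [0.8, -0.6, -1.1]
gripper_width: 35.6
gripper_force: 40.0
```

send_rows(
  targets=[
    [[0,0,-0.0145,-0.0875,-0.1755,0,1],[0,0,0,-0.0875,-0.1755,0,1],[0,0,0,-0.0875,-0.1755,0,1],[0,0,0,-0.0875,-0.1755,0,1],[0,0,0,-0.0875,-0.1755,0,1],[0,0,0,-0.0875,-0.1755,0,1],[0,0,0,-0.0875,-0.1755,0,1],[0,0,0,-0.0875,-0.1755,0,1],[0,0,0,-0.0875,-0.1755,0,1],[0,0,0,-0.0875,-0.1755,0,1],[0,0,0,0,0,-0.15,1],[0,0,0,0,0,0,1]],
  ],
)

```text
time_s: 6.95
ee_pos: [451.6, -283.7, 63.5]
ee_rot: [-179.7, -0.3, 93.7]
force: [-1.1, 0.9, -0.8]
gripper_width: 35.9
gripper_force: 40.0
```

```bash
python3 - <<'E'
from m import *
s=env.state();print(s['ee_pos'],s['ee_rot'],s['force'],s['gripper_width'])
p,d=grab('side')
for X in [(448.7,-189.7,15),(455,-284.5,15)]:
    u=proj('side',X)[0];cv2.circle(p,tuple(int(round(4*v)) for v in u),8,(0,255,0),1,cv2.LINE_AA,2)
save('s2',cv2.resize(p[100:250,220:420],(800,600),interpolation=cv2.INTER_CUBIC))
E
```

```text
[ 451.59475205 -283.74528385   63.50313974] [-179.67281702   -0.26104757   93.69195589] [-1.09076237  0.93145653 -0.77818677] 35.8525461767593
```

View pics/s2.png

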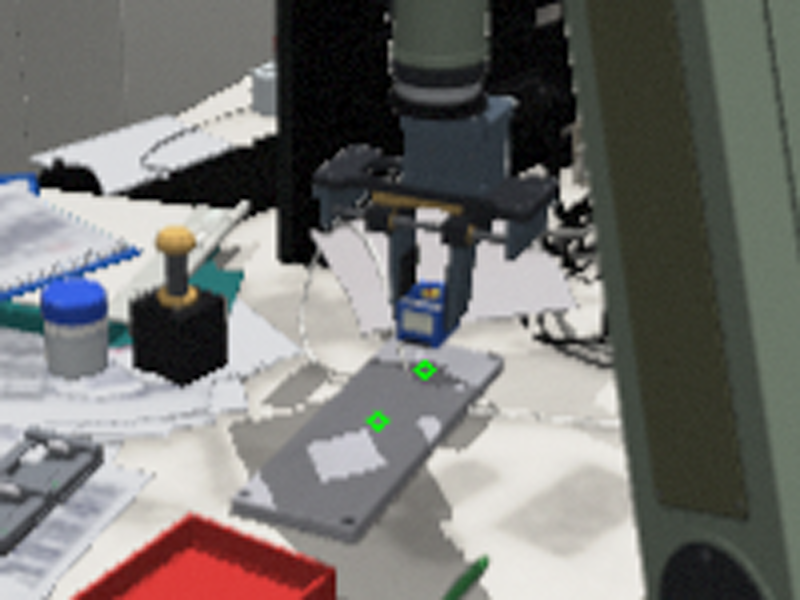

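The cartridge is held upright above the far end of the anvil, so I am lowering it.

send_rows(
  targets=[
    [[0,0,0,0,0,-0.1,1],[0,0,0,0,0,-0.06,1],[0,0,0,0,0,-0.005,1],[0,0,0,0,0,0,1]],
  ],
)

```text
time_s: 7.4
ee_pos: [455.1, -284.0, 33.3]
ee_rot: [180.0, -0.0, 93.9]
force: [0.2, 0.5, -1.7]
gripper_width: 36.1
gripper_force: 40.0
```

send_rows(
  targets=[
    [[0,0,0,0,0,-0.01,1],[0,0,0,0,0,-0.007,1],[0,0,0,0,0,0,1]],
  ],
)

```text
time_s: 7.7
ee_pos: [454.8, -284.4, 29.8]
ee_rot: [180.0, 0.0, 93.8]
force: [0.1, -0.0, -1.1]
gripper_width: 35.9
gripper_force: 40.0
```

send_rows(
  targets=[
    [[0,0,0,0,0,-0.005,1],[0,0,0,0,0,0,1],[0,0,0,0,0,0,-0.1],[0,0,0,0,0,0,-0.1],[0,0,0,0,0,0,-1],[0,0,0,0,0,0,-1],[0,0,0,0,0,0,-1],[0,0,0,0,0,0.1,-1],[0,0,0,0,0,0.2,-1],[0,0,0,0,0,0.2,-1],[0,0,0,0,0,0,-1]],
  ],
)

```text
time_s: 8.8
ee_pos: [457.8, -286.5, 134.0]
ee_rot: [179.5, 0.4, 93.8]
force: [1.1, -0.1, 1.0]
gripper_width: 91.4
gripper_force: 0.0
```

send_rows(
  targets=[
    [[0,0,0.0145,0.0704,0.1754,0,-1],[0,0,0,0.0704,0.1754,0,-1],[0,0,0,0.0704,0.1754,0,-1],[0,0,0,0.0704,0.1754,0,-1],[0,0,0,0.0704,0.1754,0,-1],[0,0,0,0.0704,0.1754,0,-1],[0,0,0,0.0704,0.1754,0,-1],[0,0,0,0.0704,0.1754,0,-1],[0,0,0,0.0704,0.1754,0,-1],[0,0,0,0.0704,0.1754,0,-1],[0,0,0,0.0704,0.1754,0,-1],[0,0,0,0.0704,0.1754,0,-1]],
  ],
)

```text
time_s: 10.0
ee_pos: [623.6, 138.0, 127.6]
ee_rot: [-179.9, 0.0, 95.1]
force: [0.6, -0.9, 0.0]
gripper_width: 91.6
gripper_force: 0.0
```

send_rows(
  targets=[
    [[0,0,0,0,0,-0.2,-1],[0,0,0,0,0,-0.1,-1],[0,0,0,0,0,0,-1],[0,0,0,0,0,0,-1]],
  ],
)

```text
time_s: 10.4
ee_pos: [623.6, 136.5, 68.3]
ee_rot: [-180.0, 0.0, 95.1]
force: [-0.3, 0.3, 0.7]
gripper_width: 91.2
gripper_force: 0.0
```

```bash
cat > chk.py <<'E'
from m import *
import sys
s=env.state();print(s['time_s'],s['ee_pos'],s['ee_rot'][2])
for n in sys.argv[1:]:
    p,d=grab(n);C=cloud(n,d);H=hsv(p);X,Y,Z=C[...,0],C[...,1],C[...,2]
    work=(d>0)&(X>150)&(X<690)&(Y>-500)&(Y<450)
    blue=work&(H[...,0]>105)&(H[...,0]<125)&(H[...,1]>120)&(H[...,2]>80)
    for q in comps(blue,30):
        zt=np.percentile(Z[q],90);t=q&(Z>zt-5); print(n,'blue',*rect(C[t]),round(zt,1),q.sum())
    yel=work&(H[...,0]>20)&(H[...,0]<35)&(H[...,1]>110)&(H[...,2]>110)
    for q in comps(yel,6): print(n,'yel',np.round(np.mean(C[q],0),1),q.sum())
E
python3 chk.py top side
```

```text
10.4 [623.55374072 136.48857806  68.27377771] 95.12849526015114
top blue [ 453.5 -286.7] [32. 38.] 2.0 53.1 69
top yel [ 632.  -192.4  132.9] 53
top yel [557.2 372.4  16.6] 553
top yel [ 454.9 -285.9   50.9] 14
top yel [401.7 396.6  35.3] 22
side blue [ 441.4 -281.2] [11.9 45.1] 11.4 51.9 71
side blue [620.3 173.1] [ 37.9 121. ] 4.2 43.9 306
side yel [623.1 140.3  44. ] 6
side yel [280.1 204.3  37. ] 23
side yel [554.8 381.7  15.6] 794
side yel [404.3 397.8  36.4] 27
side yel [264.3 401.1  36.2] 30
```

send_rows(
  targets=[
    [[0,0,0,0,0,-0.19,-1],[0,0,0,0,0,-0.05,-1],[0,0,0,0,0,0,-1],[0,0,0,0,0,0,1],[0,0,0,0,0,0,1],[0,0,0,0,0,0,1],[0,0,0,0,0,0,1],[0,0,0,0,0,0,1],[0,0,0,0,0,0,1],[0,0,0,0,0,0,1],[0,0,0,0,0,0,1],[0,0,0,0,0,0,1]],
  ],
  grip_force=40,
)

```text
time_s: 11.7
ee_pos: [623.8, 136.6, 20.6]
ee_rot: [180.0, -0.0, 95.1]
force: [-0.3, -0.2, -0.2]
gripper_width: 35.6
gripper_force: 40.0
```

send_rows(
  targets=[
    [[0,0,0,0,0,0.01,1],[0,0,0,0,0,0.01,1],[0,0,0,0,0,0.01,1],[0,0,0,0,0,0.01,1],[0,0,0,0,0,0.01,1],[0,0,0,0,0,0.01,1],[0,0,0,0,0,0.01,1],[0,0,0,0,0,0.01,1],[0,0,0,0,0,0.12,1],[0,0,0,0,0,0.2,1],[0,0,0,0,0,0.1,1],[0,0,0,0,0,0,1]],
  ],
)

```text
time_s: 12.9
ee_pos: [625.8, 137.0, 124.3]
ee_rot: [179.6, -0.0, 95.1]
force: [0.4, -0.4, -1.2]
gripper_width: 35.8
gripper_force: 40.0
```

send_rows(
  targets=[
    [[0,0,-0.0145,-0.0875,-0.1632,0,1],[0,0,0,-0.0875,-0.1632,0,1],[0,0,0,-0.0875,-0.1632,0,1],[0,0,0,-0.0875,-0.1632,0,1],[0,0,0,-0.0875,-0.1632,0,1],[0,0,0,-0.0875,-0.1632,0,1],[0,0,0,-0.0875,-0.1632,0,1],[0,0,0,-0.0875,-0.1632,0,1],[0,0,0,-0.0875,-0.1632,0,1],[0,0,0,-0.0875,-0.1632,0,1],[0,0,0,0,0,-0.1,1],[0,0,0,0,0,-0.1,1]],
  ],
)

```text
time_s: 14.1
ee_pos: [447.4, -190.7, 79.3]
ee_rot: [-180.0, -0.0, 93.7]
force: [0.6, 1.2, -1.4]
gripper_width: 35.8
gripper_force: 40.0
```

send_rows(
  targets=[
    [[0,0,0,0,0,-0.15,1],[0,0,0,0,0,-0.065,1],[0,0,0,0,0,0,1],[0,0,0,0,0,0,1]],
  ],
)

```text
time_s: 14.5
ee_pos: [448.1, -189.6, 37.0]
ee_rot: [-179.9, -0.0, 93.8]
force: [0.4, -0.1, -1.6]
gripper_width: 35.6
gripper_force: 40.0
```

send_rows(
  targets=[
    [[0,0,0,0,0,-0.025,1],[0,0,0,0,0,-0.012,1],[0,0,0,0,0,0,1],[0,0,0,0,0,0,-0.1],[0,0,0,0,0,0,-0.1],[0,0,0,0,0,0,-1],[0,0,0,0,0,0,-1],[0,0,0,0,0,0,-1],[0,0,0,0,0,0.1,-1],[0,0,0,0,0,0.2,-1],[0,0,0,0,0,0.2,-1],[0,0,0,0,0,0,-1]],
  ],
)

```text
time_s: 15.7
ee_pos: [452.1, -191.4, 135.2]
ee_rot: [179.4, 0.3, 93.8]
force: [0.6, -0.4, -0.2]
gripper_width: 91.2
gripper_force: 0.0
```

send_rows(
  targets=[
    [[0,0,0.0145,0.0704,0.165,0,-1],[0,0,0,0.0704,0.165,0,-1],[0,0,0,0.0704,0.165,0,-1],[0,0,0,0.0704,0.165,0,-1],[0,0,0,0.0704,0.165,0,-1],[0,0,0,0.0704,0.165,0,-1],[0,0,0,0.0704,0.165,0,-1],[0,0,0,0.0704,0.165,0,-1],[0,0,0,0.0704,0.165,0,-1],[0,0,0,0.0704,0.165,0,-1],[0,0,0,0.0704,0.165,0,-1],[0,0,0,0.0704,0.165,0,-1]],
  ],
)

```text
time_s: 16.9
ee_pos: [617.6, 207.5, 129.1]
ee_rot: [-179.9, 0.0, 95.1]
force: [0.4, -0.1, -0.1]
gripper_width: 91.6
gripper_force: 0.0
```

send_rows(
  targets=[
    [[0,0,0,0,0,-0.2,-1],[0,0,0,0,0,-0.1,-1],[0,0,0,0,0,0,-1],[0,0,0,0,0,0,-1]],
  ],
)

```text
time_s: 17.3
ee_pos: [617.5, 206.1, 69.8]
ee_rot: [-180.0, 0.0, 95.1]
force: [0.3, 0.1, 0.4]
gripper_width: 91.3
gripper_force: 0.0
```

```bash
python3 chk.py top side
```

```text
17.3 [617.50431006 206.08562718  69.81034926] 95.13189528212064
top blue [ 448.7 -193.5] [34.9 40.8] 5.2 53.0 127
top blue [ 450.3 -283.1] [39.3 31.1] 88.4 53.3 93
top yel [ 633.  -193.   134.7] 46
top yel [558.6 399.8  15.9] 155
top yel [ 448.7 -191.    50.7] 15
top yel [ 451.8 -281.1   49.5] 14
top yel [401.8 397.4  33.8] 21
side blue [ 448.9 -230.4] [ 36.  141.4] 1.9 53.0 179
side blue [618.2 209.5] [37.5 50.5] 9.2 43.9 171
side yel [ 632.7 -186.5  137.4] 6
side yel [280.1 204.4  37. ] 23
side yel [556.1 381.7  15.6] 754
side yel [404.7 397.5  35.9] 27
side yel [264.7 400.6  35.5] 30
```

send_rows(
  targets=[
    [[0,0,0,0,0,-0.2,-1],[0,0,0,0,0,-0.047,-1],[0,0,0,0,0,0,-1],[0,0,0,0,0,0,1],[0,0,0,0,0,0,1],[0,0,0,0,0,0,1],[0,0,0,0,0,0,1],[0,0,0,0,0,0,1],[0,0,0,0,0,0,1],[0,0,0,0,0,0,1],[0,0,0,0,0,0,1],[0,0,0,0,0,0,1]],
  ],
  grip_force=40,
)

```text
time_s: 18.6
ee_pos: [617.7, 206.2, 20.8]
ee_rot: [180.0, -0.0, 95.1]
force: [1.4, 0.6, -0.1]
gripper_width: 35.7
gripper_force: 40.0
```

send_rows(
  targets=[
    [[0,0,0,0,0,0.01,1],[0,0,0,0,0,0.01,1],[0,0,0,0,0,0.01,1],[0,0,0,0,0,0.01,1],[0,0,0,0,0,0.01,1],[0,0,0,0,0,0.01,1],[0,0,0,0,0,0.01,1],[0,0,0,0,0,0.01,1],[0,0,0,0,0,0.12,1],[0,0,0,0,0,0.2,1],[0,0,0,0,0,0.1,1],[0,0,0,0,0,0,1]],
  ],
)

```text
time_s: 19.8
ee_pos: [619.8, 206.9, 124.7]
ee_rot: [179.6, -0.1, 95.1]
force: [0.8, 0.6, -1.2]
gripper_width: 35.5
gripper_force: 40.0
```

send_rows(
  targets=[
    [[0,0,-0.0145,-0.0876,-0.1506,0,1],[0,0,0,-0.0876,-0.1506,0,1],[0,0,0,-0.0876,-0.1506,0,1],[0,0,0,-0.0876,-0.1506,0,1],[0,0,0,-0.0876,-0.1506,0,1],[0,0,0,-0.0876,-0.1506,0,1],[0,0,0,-0.0876,-0.1506,0,1],[0,0,0,-0.0876,-0.1506,0,1],[0,0,0,-0.0876,-0.1506,0,1],[0,0,0,-0.0876,-0.1506,0,1],[0,0,0,0,0,-0.1,1],[0,0,0,0,0,-0.1,1]],
  ],
)

```text
time_s: 21.0
ee_pos: [441.2, -95.8, 79.7]
ee_rot: [-180.0, -0.0, 93.7]
force: [0.4, 0.4, -1.9]
gripper_width: 35.9
gripper_force: 40.0
```

send_rows(
  targets=[
    [[0,0,0,0,0,-0.15,1],[0,0,0,0,0,-0.065,1],[0,0,0,0,0,0,1],[0,0,0,0,0,0,1]],
  ],
)

```text
time_s: 21.4
ee_pos: [441.9, -94.9, 37.3]
ee_rot: [-179.9, -0.0, 93.8]
force: [-0.9, -0.7, -0.6]
gripper_width: 36.2
gripper_force: 40.0
```

send_rows(
  targets=[
    [[0,0,0,0,0,-0.025,1],[0,0,0,0,0,-0.0125,1],[0,0,0,0,0,0,1],[0,0,0,0,0,0,-0.1],[0,0,0,0,0,0,-0.1],[0,0,0,0,0,0,-1],[0,0,0,0,0,0,-1],[0,0,0,0,0,0.1,-1],[0,0,0,0,0,0.2,-1],[0,0,0,0,0,0.2,-1],[0,0,0,0,0,0.2,-1],[0,0,0,0,0,0,-1]],
  ],
)

```text
time_s: 22.6
ee_pos: [445.9, -95.9, 175.5]
ee_rot: [179.3, 0.2, 93.8]
force: [-0.2, -0.9, 0.3]
gripper_width: 91.2
gripper_force: 0.0
```

send_rows(
  targets=[
    [[0,0,-0.0776,0.079,-0.0394,0,-1],[0,0,-0.0776,0.079,-0.0394,0,-1],[0,0,-0.0776,0.079,-0.0394,0,-1],[0,0,-0.0776,0.079,-0.0394,0,-1],[0,0,-0.0776,0.079,-0.0394,0,-1],[0,0,-0.0776,0.079,-0.0394,0,-1],[0,0,-0.0776,0.079,-0.0394,0,-1],[0,0,-0.0776,0.079,-0.0394,0,-1],[0,0,-0.0776,0.079,-0.0394,0,-1],[0,0,-0.0776,0.079,-0.0394,0,-1],[0,0,-0.0776,0.079,-0.0394,0,-1],[0,0,-0.0776,0.079,-0.0394,0,-1]],
  ],
)

```text
time_s: 23.8
ee_pos: [632.1, -189.8, 169.0]
ee_rot: [-180.0, 0.1, 9.7]
force: [0.8, 0.6, 0.6]
gripper_width: 91.3
gripper_force: 0.0
```

```bash
python3 chk.py top; python3 - <<'E'
from m import *
p,d=grab('side')
for X in [(631.5,-189.5,137),env.state()['ee_pos']]:
    u=proj('side',X)[0];cv2.circle(p,tuple(int(round(4*v)) for v in u),6,(0,255,0),1,cv2.LINE_AA,2)
save('s3',cv2.resize(p[100:250,200:400],(800,600),interpolation=cv2.INTER_CUBIC))
E
```

```text
23.8 [ 632.13535158 -189.75728373  169.00038624] 9.736685824423883
top yel [557.2 372.4  16.5] 558
top yel [401.8 397.   34.1] 22
top yel [279.3 202.3  34.9] 19
top yel [262.3 400.1  34.1] 22
```

View pics/s3.png

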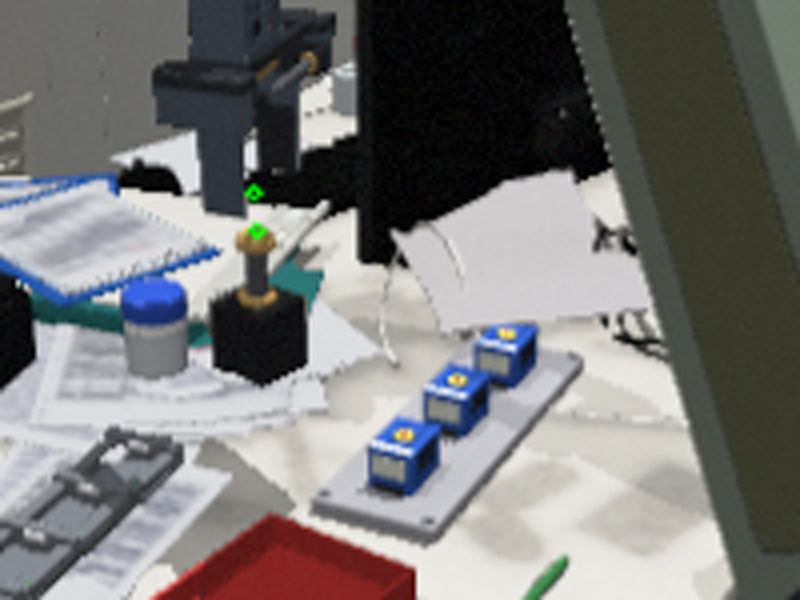

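All three cartridges lie flat on the anvil, and the gripper is centred over the punch head at crop (255,238). I am descending to the waist.

send_rows(
  targets=[
    [[0,0,0,0,0,-0.15,-1],[0,0,0,0,0,-0.15,-1],[0,0,0,0,0,-0.1,-1],[0,0,0,0,0,-0.025,-1],[0,0,0,0,0,0,-1],[0,0,0,0,0,0,-1]],
  ],
)

```text
time_s: 24.5
ee_pos: [632.5, -189.7, 86.5]
ee_rot: [179.9, -0.1, 10.1]
force: [-0.3, 0.6, 0.5]
gripper_width: 91.2
gripper_force: 0.0
```

send_rows(
  targets=[
    [[0,0,0,0,0,-0.015,-1],[0,0,0,0,0,0,1],[0,0,0,0,0,0,1],[0,0,0,0,0,0,1],[0,0,0,0,0,0,1],[0,0,0,0,0,0,1],[0,0,0,0,0,0,1],[0,0,0,0,0,0,1],[0,0,0,0,0,0,1],[0,0,0,0,0,0,1],[0,0,0,0,0,0,1],[0,0,0,0,0,0,1]],
  ],
  grip_force=50,
)

```text
time_s: 25.7
ee_pos: [632.1, -189.8, 82.4]
ee_rot: [180.0, -0.0, 10.0]
force: [0.1, -1.3, -0.5]
gripper_width: 31.3
gripper_force: 50.0
```

```bash
python3 - <<'E'
from m import *
p,d=grab('side')
a=cv2.resize(p[130:205,235:295],(480,600),interpolation=cv2.INTER_CUBIC)
q,d=grab('top')
save('s4',a)
E
```

```text
(no output)
```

View pics/s4.png

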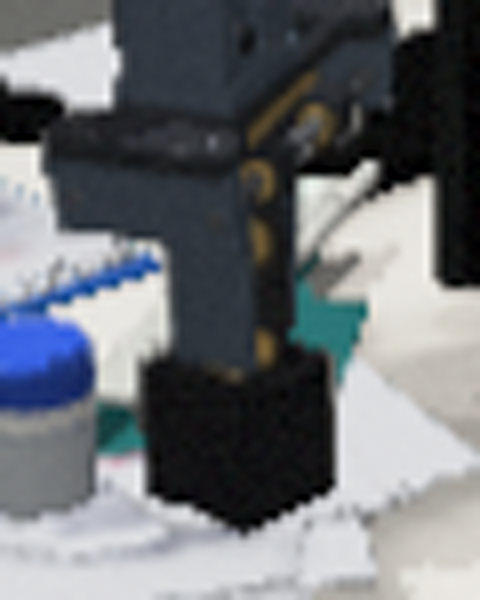

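send_rows(
  targets=[
    [[0,0,0,0,0,0,0],[0,0,0,0,0,0,0],[0,0,0,0,0,0,0],[0,0,0,0,0,0.02,0],[0,0,0,0,0,0,0],[0,0,0,0,0,0,1],[0,0,0,0,0,0,1],[0,0,0,0,0,0,1],[0,0,0,0,0,0,1],[0,0,0,0,0,0,1],[0,0,0,0,0,0,1],[0,0,0,0,0,0,1]],
  ],
)

```text
time_s: 27.0
ee_pos: [632.1, -189.8, 86.4]
ee_rot: [180.0, -0.0, 10.0]
force: [-0.7, -2.6, 1.7]
gripper_width: 30.7
gripper_force: 50.0
```

send_rows(
  targets=[
    [[0,0,0,0,0,0,0],[0,0,0,0,0,0,0],[0,0,0,0,0,0,0],[0,0,0,0,0,-0.011,0],[0,0,0,0,0,0,0],[0,0,0,0,0,0,1],[0,0,0,0,0,0,1],[0,0,0,0,0,0,1],[0,0,0,0,0,0,1],[0,0,0,0,0,0,1],[0,0,0,0,0,0,1],[0,0,0,0,0,0,1]],
  ],
)

```text
time_s: 28.2
ee_pos: [632.0, -189.7, 84.1]
ee_rot: [180.0, -0.0, 10.0]
force: [-0.1, -1.6, 0.2]
gripper_width: 30.8
gripper_force: 50.0
```

```bash
python3 - <<'E'
from m import *
s=env.state();T=s['ee_pos'];print(T,s['gripper_width'],s['torque'])
p,d=grab('side')
def f(X): return (proj('side',X)[0]-[235,130])*8
p=cv2.resize(p[130:205,235:295],(480,600),interpolation=cv2.INTER_CUBIC)
for z in(80,81,122,137): 
    u=f((632,-189.5,z));cv2.circle(p,tuple(int(v) for v in u),3,(0,255,0),-1)
u=f(T);cv2.circle(p,tuple(int(v) for v in u),3,(255,0,255),-1)
save('s5',p)
q,d=grab('top');C=cloud('top',d)
p2=cv2.resize(q[110:170,300:360],(600,600),interpolation=cv2.INTER_CUBIC);save('t5',p2)
E
```

```text
[ 632.04521758 -189.74784993   84.1422679 ] 30.799342124494206 [-0.25088081  0.04278547 -0.01119459]
```

View pics/s5.png

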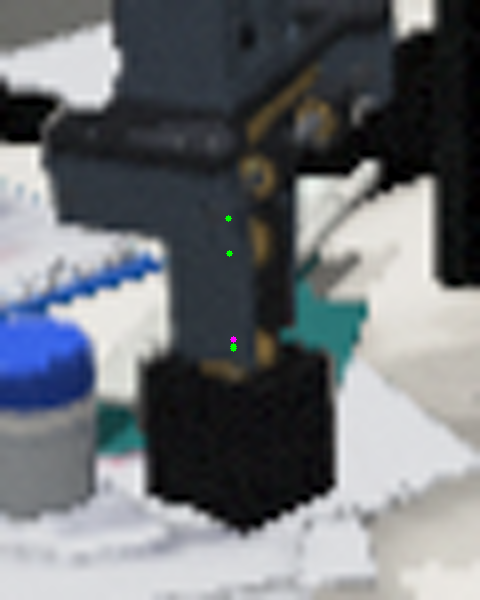

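The finger inner faces run straight and catch the head before the pads reach the 18 mm waist. I will grip the head with the pads instead.

send_rows(
  targets=[
    [[0,0,0,0,0,0,0],[0,0,0,0,0,0,0],[0,0,0,0,0,0,0],[0,0,0,0,0,0.115,0],[0,0,0,0,0,0,0],[0,0,0,0,0,0,1],[0,0,0,0,0,0,1],[0,0,0,0,0,0,1],[0,0,0,0,0,0,1],[0,0,0,0,0,0,1],[0,0,0,0,0,0,1],[0,0,0,0,0,0,1]],
  ],
  grip_force=55,
)

```text
time_s: 29.5
ee_pos: [631.6, -189.3, 106.5]
ee_rot: [-180.0, 0.1, 10.0]
force: [-0.3, 0.6, -2.3]
gripper_width: 30.9
gripper_force: 55.0
```

send_rows(
  targets=[
    [[0,0,0,0,0,0.025,1],[0,0,0,0,0,0.05,1],[0,0,0,0,0,0.1,1],[0,0,0,0,0,0.15,1],[0,0,0,0,0,0.15,1],[0,0,0,0,0,0.05,1],[0,0,0,0,0,0,1],[0,0,0,0,0,0,1]],
  ],
)

```text
time_s: 30.3
ee_pos: [631.2, -189.3, 210.9]
ee_rot: [-179.9, 0.1, 10.0]
force: [-0.2, 0.6, -1.9]
gripper_width: 30.9
gripper_force: 55.0
```

```bash
python3 chk.py top side; python3 - <<'E'
from m import *
T=env.state()['ee_pos'];p,d=grab('side')
b=T-[0,0,102.5]
u0=proj('side',b)[0];o=np.round(u0-[50,70]).astype(int)
p=cv2.resize(p[o[1]:o[1]+100,o[0]:o[0]+100],(600,600),interpolation=cv2.INTER_CUBIC)
for z in(0,77,133):
    u=(proj('side',b+[0,0,z])[0]-o)*6;cv2.circle(p,tuple(int(v) for v in u),3,(0,255,0),-1)
save('s6',p)
r=optics.place_of('side','tip');print(r,u0)
E
```

```text
30.3 [ 631.24593025 -189.34016367  210.9075411 ] 10.022948600485927
top yel [557.2 372.1  16.9] 551
top yel [401.8 397.1  33.8] 22
top yel [279.3 202.2  35.6] 19
top yel [263.  399.7  34.9] 22
side blue [ 446.7 -185.3] [ 37.4 238.5] 3.3 52.7 300
side yel [554.  381.9  15.7] 824
side yel [279.4 205.4  36.9] 13
side yel [404.7 397.4  35.9] 27
side yel [264.6 400.8  35.8] 30
[] [264.11059283 165.91997691]
```

View pics/s6.png

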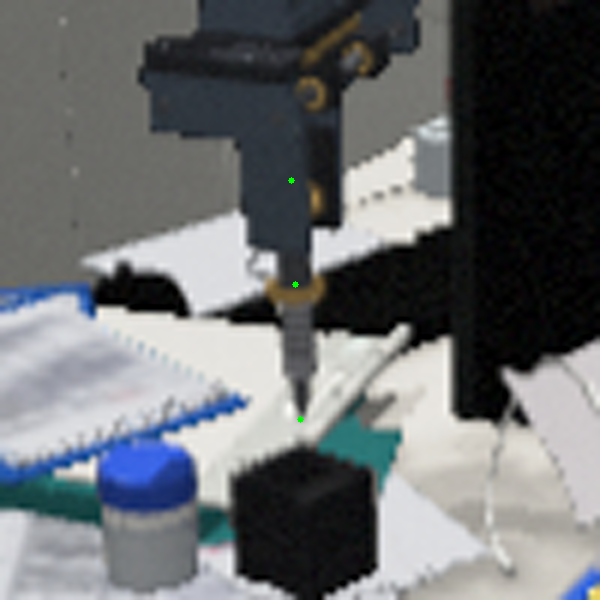

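The tip lies exactly on the predicted point, at crop (300,419), so the punch is held straight. Next I get the seal positions.

```bash
python3 - <<'E'
from m import *
p,d=grab('side')
for k in ('spot_1','cartridge_1'):
    for r in optics.place_of('side',k): print(k,round(r['conf'],2),np.round(atz('side',r['at'],51.5 if k[0]=='s' else 15)[0],1))
H=hsv(p);C=cloud('side',d);X,Y,Z=C[...,0],C[...,1],C[...,2]
m=(abs(X-448)<50)&(Y<-50)&(Y>-330)&(Z>30)&(H[...,0]>12)&(H[...,0]<40)&(H[...,1]>60)
for q in comps(m,2):
    v,u=np.nonzero(q);print(np.round(atz('side',[[u.mean(),v.mean()]],51.5)[0],1),q.sum(),np.round(C[q].mean(0)))
a=p[130:230,290:360];save('s7',cv2.resize(a,(420,600),interpolation=cv2.INTER_CUBIC))
E
```

```text
spot_1 0.61 [398.2 407.4  51.5]
spot_1 0.54 [253.  411.7  51.5]
spot_1 0.47 [281.9 216.1  51.5]
cartridge_1 0.91 [275.3 217.4  15. ]
cartridge_1 0.73 [443.3 -83.5  15. ]
cartridge_1 0.7 [257.5 410.6  15. ]
cartridge_1 0.7 [386.  411.8  15. ]
cartridge_1 0.66 [ 455.  -282.3   15. ]
cartridge_1 0.52 [ 442.5 -195.9   15. ]
[ 2987.2 -4857.8    51.5] 10 [403. -61. 606.]
[ 451.5 -278.3   51.5] 7 [ 451. -277.   52.]
[ 448.9 -189.1   51.5] 8 [ 449. -189.   52.]
[443.2 -94.1  51.5] 9 [442. -92.  53.]
```

send_rows(
  targets=[
    [[0,0,0,-0.1182,0.059,0,1],[0,0,0,-0.1182,0.059,0,1],[0,0,0,-0.1182,0.059,0,1],[0,0,0,-0.1182,0.059,0,1],[0,0,0,-0.1182,0.059,0,1],[0,0,0,-0.1182,0.059,0,1],[0,0,0,-0.1182,0.059,0,1],[0,0,0,-0.1182,0.059,0,1],[0,0,0,0,0,-0.1,1],[0,0,0,0,0,-0.1,1],[0,0,0,0,0,0,1],[0,0,0,0,0,0,1]],
  ],
)

```text
time_s: 31.85
ee_pos: [443.0, -95.3, 172.4]
ee_rot: [180.0, 0.0, 10.0]
force: [0.4, -0.6, -2.0]
gripper_width: 30.9
gripper_force: 55.0
```

```bash
python3 - <<'E'
from m import *
T=env.state()['ee_pos'];p,d=grab('side');print(T)
b=T-[0,0,102.5]
u0=proj('side',b)[0];o=np.round(u0-[35,55]).astype(int)
p=cv2.resize(p[o[1]:o[1]+75,o[0]:o[0]+75],(600,600),interpolation=cv2.INTER_CUBIC)
for z in(0,77,133):
    u=(proj('side',b+[0,0,z])[0]-o)*8;cv2.circle(p,tuple(int(v) for v in u),3,(0,255,0),-1)
save('s8',p)
E
```

```text
[443.0483562  -95.25029747 172.37267726]
```

View pics/s8.png

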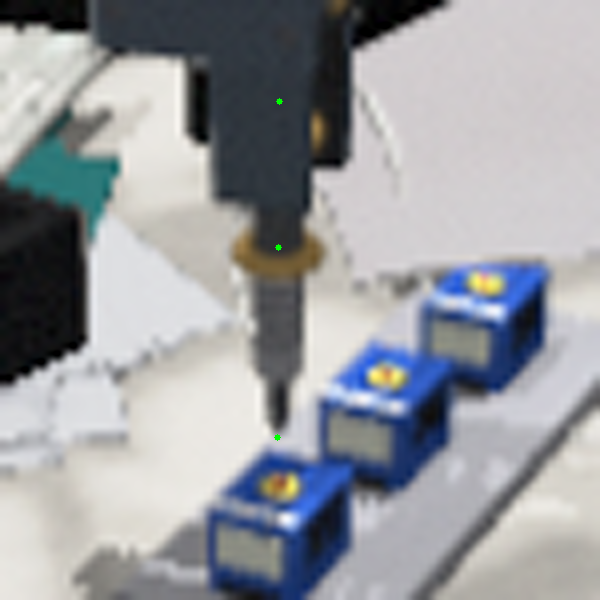

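The tip is directly above the nearest seal, with the seal at crop (281,487). Pressing now.

send_rows(
  targets=[
    [[0,0,0,0,0,-0.05,1],[0,0,0,0,0,-0.04,1],[0,0,0,0,0,-0.01,1],[0,0,0,0,0,-0.005,1],[0,0,0,0,0,-0.005,1],[0,0,0,0,0,0,1]],
  ],
)

```text
time_s: 32.5
ee_pos: [443.4, -95.3, 150.7]
ee_rot: [180.0, -0.1, 10.0]
force: [0.1, 0.1, 3.8]
gripper_width: 30.6
gripper_force: 55.0
```

send_rows(
  targets=[
    [[0,0,0,0,0,-0.005,1],[0,0,0,0,0,-0.005,1],[0,0,0,0,0,-0.005,1],[0,0,0,0,0,0,1]],
  ],
)

```text
time_s: 32.9
ee_pos: [443.5, -95.4, 147.8]
ee_rot: [179.9, -0.1, 10.0]
force: [0.3, -0.1, 7.0]
gripper_width: 30.8
gripper_force: 55.0
```

send_rows(
  targets=[
    [[0,0,0,0,0,-0.005,1],[0,0,0,0,0,0,1]],
  ],
)

```text
time_s: 33.1
ee_pos: [443.3, -95.0, 146.6]
ee_rot: [-180.0, -0.1, 10.0]
force: [-1.0, 1.9, 6.1]
gripper_width: 30.2
gripper_force: 55.0
```

send_rows(
  targets=[
    [[0,0,0,0,0,-0.005,1],[0,0,0,0,0,0,1]],
  ],
)

```text
time_s: 33.3
ee_pos: [443.0, -94.5, 145.5]
ee_rot: [-179.9, -0.1, 10.0]
force: [0.3, 2.0, 7.1]
gripper_width: 30.8
gripper_force: 55.0
```

```bash
cat > v.py <<'E'
from m import *
import sys
T=env.state()['ee_pos'];p,d=grab('side');print(T)
b=T-[0,0,102.5]
u0=proj('side',b)[0];o=np.round(u0-[35,55]).astype(int)
p=cv2.resize(p[o[1]:o[1]+75,o[0]:o[0]+75],(600,600),interpolation=cv2.INTER_CUBIC)
for z in(0,77,133):
    u=(proj('side',b+[0,0,z])[0]-o)*8;cv2.circle(p,tuple(int(v) for v in u),2,(0,255,0),-1)
save(sys.argv[1],p)
E
python3 v.py s9
```

```text
[443.03782261 -94.50814683 145.54051882]
```

View pics/s9.png

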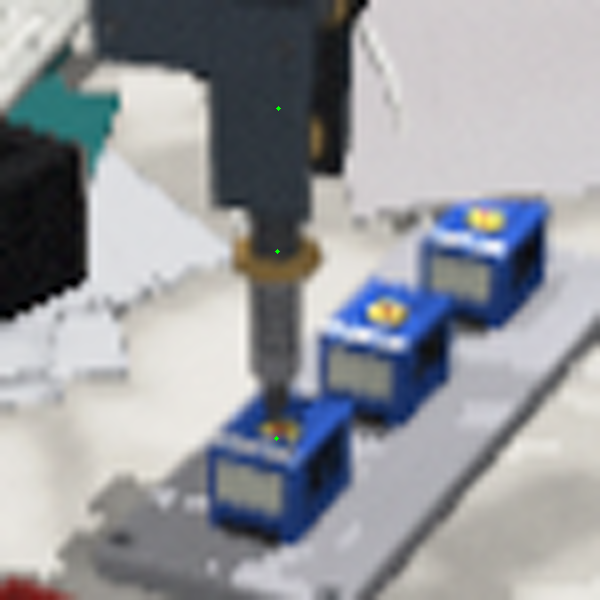

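send_rows(
  targets=[
    [[0,0,0,0,0,0.013,1],[0,0,0,0,0,0.013,1],[0,0,0,0,0,0,1],[0,0,0,0,0,0,1]],
  ],
)

```text
time_s: 33.75
ee_pos: [442.3, -95.2, 149.6]
ee_rot: [-180.0, 0.1, 10.0]
force: [0.1, 0.3, -0.3]
gripper_width: 30.4
gripper_force: 55.0
```

send_rows(
  targets=[
    [[0,0,0,0,0,0.05,1],[0,0,0,0,0,0.06,1],[0,0,0,0,0,0,1],[0,0,0,0,0,0,1]],
  ],
)

```text
time_s: 34.15
ee_pos: [442.9, -95.3, 172.4]
ee_rot: [180.0, -0.0, 10.0]
force: [-0.9, -1.0, -1.7]
gripper_width: 30.4
gripper_force: 55.0
```

```bash
cat > sp.py <<'E'
from m import *
import sys
for n in sys.argv[1:]:
  acc=[grab(n) for _ in range(4)]
  p=acc[0][0];d=np.median([a[1] for a in acc],0)
  H=hsv(p);C=cloud(n,d);X,Y,Z=C[...,0],C[...,1],C[...,2]
  m=(X>390)&(X<500)&(Y<-30)&(Y>-350)&(Z>30)&(Z<70)&(H[...,0]>12)&(H[...,0]<40)&(H[...,1]>60)
  for q in comps(m,3):
    v,u=np.nonzero(q);r=cv2.dilate(q.astype(np.uint8),np.ones((3,3)))
    b=(X>390)&(abs(X-X[q].mean())<20)&(abs(Y-Y[q].mean())<20)&(H[...,0]>105)&(H[...,0]<125)&(H[...,1]>120)&(Z>46)
    print(n,np.round(atz(n,[[u.mean(),v.mean()]],51.5)[0],1),q.sum(),'seal z',np.median(Z[q]).round(1),'face z',np.median(Z[b]).round(1))
E
python3 sp.py side top
```

```text
side [ 451.5 -278.3   51.5] 7 seal z 52.8 face z 51.6
side [ 448.9 -189.1   51.5] 8 seal z 52.6 face z 51.8
side [440.7 -91.   51.5] 6 seal z 49.6 face z 51.6
top [ 451.2 -279.7   51.5] 19 seal z 51.3 face z 50.1
```

Cartridge 3's seal reads 3 mm lower than the others, so it has been punched. On to the next.

send_rows(
  targets=[
    [[0,0,0,0.0074,-0.1184,0,1],[0,0,0,0.0074,-0.1184,0,1],[0,0,0,0.0074,-0.1184,0,1],[0,0,0,0.0074,-0.1184,0,1],[0,0,0,0,0,0,1],[0,0,0,0,0,0,1]],
  ],
)

```text
time_s: 35.15
ee_pos: [448.5, -189.9, 172.0]
ee_rot: [-179.9, 0.0, 10.0]
force: [0.9, 0.6, -2.4]
gripper_width: 30.6
gripper_force: 55.0
```

send_rows(
  targets=[
    [[0,0,0,0,0,-0.05,1],[0,0,0,0,0,-0.035,1],[0,0,0,0,0,-0.01,1],[0,0,0,0,0,-0.01,1],[0,0,0,0,0,-0.005,1],[0,0,0,0,0,-0.005,1],[0,0,0,0,0,-0.005,1],[0,0,0,0,0,0,1]],
  ],
)

```text
time_s: 35.95
ee_pos: [449.2, -189.7, 149.0]
ee_rot: [180.0, -0.1, 10.0]
force: [-0.6, 2.1, 6.5]
gripper_width: 30.4
gripper_force: 55.0
```

send_rows(
  targets=[
    [[0,0,0,0,0,-0.005,1],[0,0,0,0,0,0,1]],
  ],
)

```text
time_s: 36.15
ee_pos: [449.3, -189.7, 148.2]
ee_rot: [180.0, -0.1, 10.0]
force: [-0.1, 1.8, 6.7]
gripper_width: 30.6
gripper_force: 55.0
```

send_rows(
  targets=[
    [[0,0,0,0,0,-0.005,1],[0,0,0,0,0,0,1]],
  ],
)

```text
time_s: 36.35
ee_pos: [449.4, -189.7, 147.2]
ee_rot: [180.0, -0.1, 10.0]
force: [-0.7, 1.9, 6.7]
gripper_width: 30.6
gripper_force: 55.0
```

send_rows(
  targets=[
    [[0,0,0,0,0,-0.005,1],[0,0,0,0,0,0,1]],
  ],
)

```text
time_s: 36.55
ee_pos: [449.2, -189.7, 146.0]
ee_rot: [180.0, -0.1, 10.0]
force: [-0.0, 2.4, 7.0]
gripper_width: 30.3
gripper_force: 55.0
```

```bash
python3 v.py s10; python3 sp.py side
```

```text
[ 449.22434694 -189.72540507  146.04771853]
side [ 451.5 -278.3   51.5] 7 seal z 52.5 face z 51.8
side [440.7 -91.   51.5] 6 seal z 49.7 face z 51.8
```

View pics/s10.png

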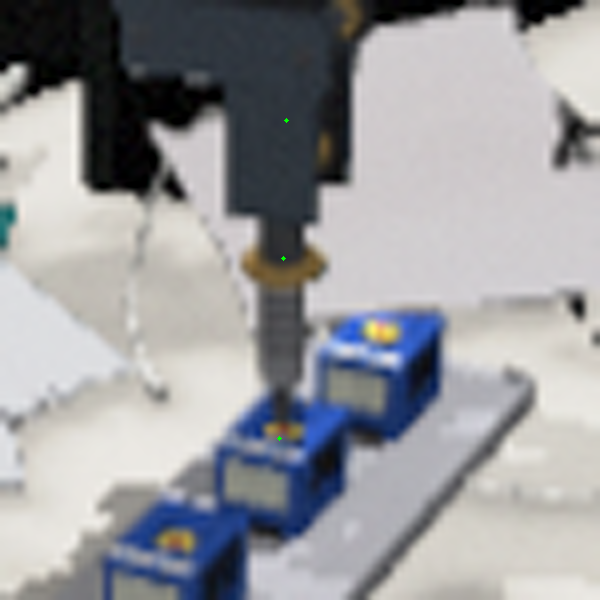

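send_rows(
  targets=[
    [[0,0,0,0,0,-0.005,1],[0,0,0,0,0,0,1]],
  ],
)

```text
time_s: 37.0
ee_pos: [449.4, -189.8, 145.2]
ee_rot: [180.0, -0.1, 10.0]
force: [0.2, 2.6, 7.1]
gripper_width: 30.6
gripper_force: 55.0
```

send_rows(
  targets=[
    [[0,0,0,0,0,-0.005,1],[0,0,0,0,0,0,1]],
  ],
)

```text
time_s: 37.2
ee_pos: [449.5, -189.8, 144.4]
ee_rot: [180.0, -0.1, 10.0]
force: [-0.4, 2.9, 8.7]
gripper_width: 30.7
gripper_force: 55.0
```

send_rows(
  targets=[
    [[0,0,0,0,0,0.013,1],[0,0,0,0,0,0.013,1],[0,0,0,0,0,0,1],[0,0,0,0,0,0,1]],
  ],
)

```text
time_s: 37.6
ee_pos: [448.7, -189.9, 148.4]
ee_rot: [180.0, 0.0, 10.0]
force: [-0.3, 1.0, 3.0]
gripper_width: 30.6
gripper_force: 55.0
```

send_rows(
  targets=[
    [[0,0,0,0,0,0.05,1],[0,0,0,0,0,0.065,1],[0,0,0,0,0,0,1],[0,0,0,0,0,0,1]],
  ],
)

```text
time_s: 38.0
ee_pos: [448.6, -190.1, 171.3]
ee_rot: [180.0, 0.0, 10.0]
force: [0.4, 0.4, -2.2]
gripper_width: 30.4
gripper_force: 55.0
```

```bash
python3 v.py s11; python3 sp.py side top
```

```text
[ 448.61823297 -190.09610545  171.26821725]
side [ 451.5 -278.3   51.5] 7 seal z 52.3 face z 52.1
side [ 446.8 -186.2   51.5] 6 seal z 49.0 face z 52.0
side [440.7 -91.   51.5] 6 seal z 50.0 face z 52.0
top [441.9 -94.9  51.5] 20 seal z 46.9 face z 50.1
```

View pics/s11.png

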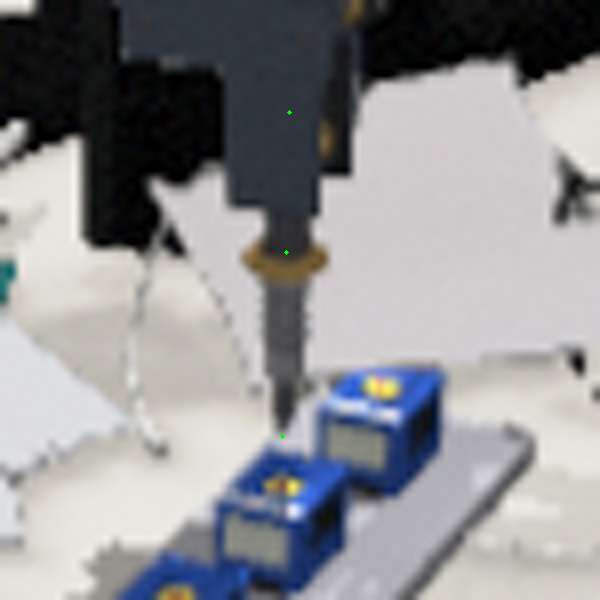

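Cartridge 2 is punched too, reading 49.0 against a face height of 52, and the punch still sits straight. Now the last one.

send_rows(
  targets=[
    [[0,0,0,0.0036,-0.112,0,1],[0,0,0,0.0036,-0.112,0,1],[0,0,0,0.0036,-0.112,0,1],[0,0,0,0.0036,-0.112,0,1],[0,0,0,0,0,0,1],[0,0,0,0,0,0,1]],
  ],
)

```text
time_s: 39.05
ee_pos: [451.4, -279.4, 171.2]
ee_rot: [-179.9, 0.0, 10.0]
force: [-0.2, -0.8, -1.4]
gripper_width: 30.6
gripper_force: 55.0
```

send_rows(
  targets=[
    [[0,0,0,0,0,-0.05,1],[0,0,0,0,0,-0.035,1],[0,0,0,0,0,-0.01,1],[0,0,0,0,0,-0.01,1],[0,0,0,0,0,-0.005,1],[0,0,0,0,0,-0.005,1],[0,0,0,0,0,0,1]],
  ],
)

```text
time_s: 39.75
ee_pos: [452.1, -279.2, 149.3]
ee_rot: [180.0, -0.1, 10.0]
force: [-0.9, 1.9, 5.6]
gripper_width: 30.8
gripper_force: 55.0
```

send_rows(
  targets=[
    [[0,0,0,0,0,-0.005,1],[0,0,0,0,0,-0.005,1],[0,0,0,0,0,0,1]],
  ],
)

```text
time_s: 40.05
ee_pos: [452.2, -279.3, 147.6]
ee_rot: [180.0, -0.1, 10.0]
force: [-0.3, 2.0, 6.5]
gripper_width: 30.6
gripper_force: 55.0
```

send_rows(
  targets=[
    [[0,0,0,0,0,-0.005,1],[0,0,0,0,0,0,1]],
  ],
)

```text
time_s: 40.25
ee_pos: [452.0, -279.2, 146.4]
ee_rot: [180.0, -0.1, 10.0]
force: [-0.2, 1.6, 5.0]
gripper_width: 30.8
gripper_force: 55.0
```

send_rows(
  targets=[
    [[0,0,0,0,0,-0.005,1],[0,0,0,0,0,0,1]],
  ],
)

```text
time_s: 40.45
ee_pos: [452.2, -279.3, 145.5]
ee_rot: [180.0, -0.1, 10.0]
force: [-1.4, 2.3, 6.7]
gripper_width: 30.4
gripper_force: 55.0
```

send_rows(
  targets=[
    [[0,0,0,0,0,-0.005,1],[0,0,0,0,0,0,1]],
  ],
)

```text
time_s: 40.65
ee_pos: [452.3, -279.3, 144.8]
ee_rot: [180.0, -0.1, 10.0]
force: [-0.2, 2.2, 6.8]
gripper_width: 30.6
gripper_force: 55.0
```

send_rows(
  targets=[
    [[0,0,0,0,0,0.02,1],[0,0,0,0,0,0.05,1],[0,0,0,0,0,0.07,1],[0,0,0,0,0,0,1],[0,0,0,0,0,0,1]],
  ],
)

```text
time_s: 41.15
ee_pos: [451.5, -279.6, 171.3]
ee_rot: [180.0, 0.0, 10.0]
force: [0.2, -0.5, -2.1]
gripper_width: 30.6
gripper_force: 55.0
```

```bash
python3 sp.py side top
```

```text
side [ 448.9 -274.7   51.5] 4 seal z 49.6 face z 52.1
side [ 447.6 -185.4   51.5] 5 seal z 49.3 face z 51.6
side [441.  -91.8  51.5] 7 seal z 49.4 face z 51.8
top [ 447.8 -190.    51.5] 20 seal z 47.3 face z 50.0
top [441.9 -94.9  51.5] 20 seal z 46.6 face z 49.9
```

All three seals are in. Returning the punch to its stand.

send_rows(
  targets=[
    [[0,0,0,0,0,0.1,1],[0,0,0,0,0,0.11,1],[0,0,0,0.1126,0.0564,0,1],[0,0,0,0.1126,0.0564,0,1],[0,0,0,0.1126,0.0564,0,1],[0,0,0,0.1126,0.0564,0,1],[0,0,0,0.1126,0.0564,0,1],[0,0,0,0.1126,0.0564,0,1],[0,0,0,0.1126,0.0564,0,1],[0,0,0,0.1126,0.0564,0,1],[0,0,0,0,0,0,1],[0,0,0,0,0,0,1]],
  ],
)

```text
time_s: 42.75
ee_pos: [631.6, -189.1, 212.7]
ee_rot: [-180.0, 0.1, 10.1]
force: [0.3, -0.5, -2.2]
gripper_width: 30.7
gripper_force: 55.0
```

```bash
python3 v.py s12
```

```text
[ 631.6188545  -189.06096774  212.7376525 ]
```

View pics/s12.png

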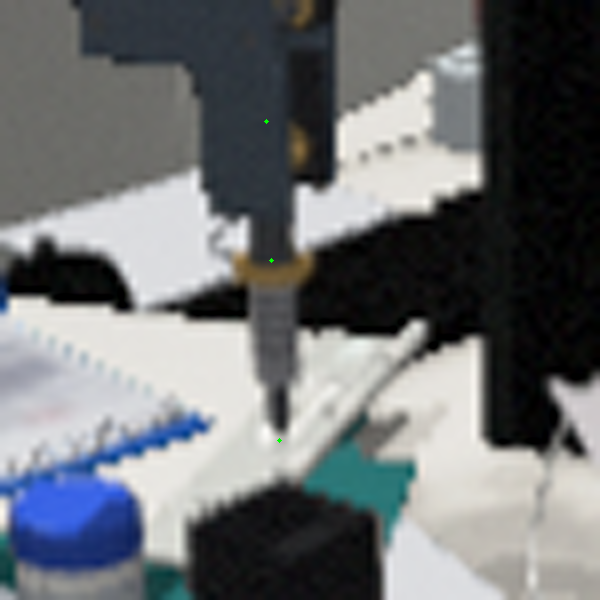

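send_rows(
  targets=[
    [[0,0,0,0,0,-0.1,1],[0,0,0,0,0,-0.05,1],[0,0,0,0,0,-0.05,1],[0,0,0,0,0,0,1]],
  ],
)

```text
time_s: 43.2
ee_pos: [630.5, -189.3, 171.8]
ee_rot: [-179.9, 0.2, 10.0]
force: [-0.7, -1.2, -2.9]
gripper_width: 30.2
gripper_force: 55.0
```

send_rows(
  targets=[
    [[0,0,0,0,0,-0.1,1],[0,0,0,0,0,-0.1,1],[0,0,0,0,0,-0.08,1],[0,0,0,0,0,0,1],[0,0,0,0,0,0,1]],
  ],
)

```text
time_s: 43.7
ee_pos: [632.2, -189.5, 118.2]
ee_rot: [180.0, -0.1, 10.0]
force: [0.3, -0.6, -2.3]
gripper_width: 30.6
gripper_force: 55.0
```

send_rows(
  targets=[
    [[0,0,0,0,0,-0.03,1],[0,0,0,0,0,-0.01,1],[0,0,0,0,0,-0.01,1],[0,0,0,0,0,0,1]],
  ],
)

```text
time_s: 44.1
ee_pos: [631.8, -189.3, 107.4]
ee_rot: [180.0, 0.0, 10.0]
force: [0.4, -0.2, -1.8]
gripper_width: 30.8
gripper_force: 55.0
```

send_rows(
  targets=[
    [[0,0,0,0,0,-0.005,1],[0,0,0,0,0,0,1],[0,0,0,0,0,0,0.2],[0,0,0,0,0,0,0.2],[0,0,0,0,0,0,-0.2],[0,0,0,0,0,0,-1],[0,0,0,0,0,0,-1],[0,0,0,0,0,0,-1],[0,0,0,0,0,0.15,-1],[0,0,0,0,0,0.15,-1],[0,0,0,0,0,0,-1],[0,0,0,0,0,0,-1]],
  ],
  grip_force=40,
)

```text
time_s: 45.3
ee_pos: [632.0, -189.3, 167.1]
ee_rot: [180.0, -0.1, 10.0]
force: [-0.1, -0.1, 0.1]
gripper_width: 91.5
gripper_force: 0.0
```

send_rows(
  targets=[
    [[0,0,0.0776,-0.0791,0.0392,0,-1],[0,0,0.0776,-0.0791,0.0392,0,-1],[0,0,0.0776,-0.0791,0.0392,0,-1],[0,0,0.0776,-0.0791,0.0392,0,-1],[0,0,0.0776,-0.0791,0.0392,0,-1],[0,0,0.0776,-0.0791,0.0392,0,-1],[0,0,0.0776,-0.0791,0.0392,0,-1],[0,0,0.0776,-0.0791,0.0392,0,-1],[0,0,0.0776,-0.0791,0.0392,0,-1],[0,0,0.0776,-0.0791,0.0392,0,-1],[0,0,0.0776,-0.0791,0.0392,0,-1],[0,0,0.0776,-0.0791,0.0392,0,-1]],
  ],
)

```text
time_s: 46.5
ee_pos: [440.2, -94.6, 165.1]
ee_rot: [-179.8, -0.1, 94.1]
force: [-0.3, -1.2, 0.6]
gripper_width: 91.0
gripper_force: 0.0
```

send_rows(
  targets=[
    [[0,0,0,0,0,-0.2,-1],[0,0,0,0,0,-0.15,-1],[0,0,0,0,0,0,-1],[0,0,0,0,0,0,-1]],
  ],
)

```text
time_s: 46.9
ee_pos: [441.5, -95.1, 96.1]
ee_rot: [-179.9, -0.0, 93.8]
force: [-0.1, 0.4, -0.2]
gripper_width: 90.8
gripper_force: 0.0
```

```bash
python3 chk.py side top; python3 sp.py side; python3 - <<'E'
from m import *
# punch check
for n in('side','top'):
    p,d=grab(n);C=cloud(n,d);X,Y,Z=C[...,0],C[...,1],C[...,2]
    m=(d>0)&(abs(X-632)<40)&(abs(Y+190)<40)&(Z>105)&(Z<150)
    print(n,rect(C[m]) if m.sum() else None,np.percentile(Z[m],95) if m.sum() else 0)
E
```

```text
46.9 [441.48513839 -95.08197396  96.05476986] 93.82739515990927
side blue [ 425.5 -201.8] [ 31.9 201.6] 15.6 53.6 80
side blue [441.4 -93.7] [33.6 54. ] 2.8 53.1 175
side yel [280.5 204.   36.8] 22
side yel [553.8 381.7  15.7] 829
side yel [404.9 397.2  35.6] 27
side yel [264.6 400.8  35.8] 30
top blue [ 450.4 -282.2] [33.5 37.4] 5.7 53.1 94
top yel [ 633.1 -191.2  134. ] 50
top yel [ 623.4 -195.3   83.2] 13
top yel [557.3 372.4  16.7] 556
top yel [ 451.3 -280.2   48. ] 17
top yel [402.  396.5  35. ] 21
top yel [279.6 202.1  34.5] 20
top yel [262.5 400.   35. ] 23
side [ 449.7 -276.3   51.5] 6 seal z 50.1 face z 51.7
side [440.9 -92.5  51.5] 8 seal z 49.8 face z 51.7
side (array([ 631. , -186.8]), array([28.5, 32.7]), 57.8) 137.7989906950498
top (array([ 633.2, -190.8]), array([28.8, 31.4]), 89.8) 136.6427225431144
```

send_rows(
  targets=[
    [[0,0,0,0,0,-0.2,-1],[0,0,0,0,0,-0.13,-1],[0,0,0,0,0,0,-1],[0,0,0,0,0,0,1],[0,0,0,0,0,0,1],[0,0,0,0,0,0,1],[0,0,0,0,0,0,1],[0,0,0,0,0,0,1],[0,0,0,0,0,0,1],[0,0,0,0,0,0,1],[0,0,0,0,0,0,1],[0,0,0,0,0,0,1]],
  ],
  grip_force=30,
)

```text
time_s: 48.5
ee_pos: [442.1, -95.2, 30.6]
ee_rot: [180.0, 0.0, 93.8]
force: [-0.1, 0.1, 1.9]
gripper_width: 35.8
gripper_force: 30.0
```

send_rows(
  targets=[
    [[0,0,0,0,0,0.1,1],[0,0,0,0,0,0.2,1],[0,0,0,0,0,0.05,1],[0,0,0,0,0,0,1],[0,0,0,0,0,0,1]],
  ],
)

```text
time_s: 49.0
ee_pos: [441.0, -95.0, 99.4]
ee_rot: [-179.9, -0.0, 93.8]
force: [-0.8, -0.1, -1.8]
gripper_width: 35.9
gripper_force: 30.0
```

send_rows(
  targets=[
    [[0,0,-0.049,0.0032,0.1775,0,1],[0,0,-0.049,0.0032,0.1775,0,1],[0,0,0,0.0032,0.1775,0,1],[0,0,0,0.0032,0.1775,0,1],[0,0,0,0.0032,0.1775,0,1],[0,0,0,0.0032,0.1775,0,1],[0,0,0,0.0032,0.1775,0,1],[0,0,0,0.0032,0.1775,0,1],[0,0,0,0.0032,0.1775,0,1],[0,0,0,0.0032,0.1775,0,1],[0,0,0,0,0,0,1],[0,0,0,0,0,0,1]],
  ],
)

```text
time_s: 50.2
ee_pos: [447.0, 259.5, 98.5]
ee_rot: [-179.8, 0.2, 85.1]
force: [-0.2, -0.2, -1.6]
gripper_width: 35.8
gripper_force: 30.0
```

send_rows(
  targets=[
    [[0,0,0,0,0,-0.2,1],[0,0,0,0,0,-0.15,1],[0,0,0,0,0,-0.03,1],[0,0,0,0,0,0,1],[0,0,0,0,0,0,1]],
  ],
)

```text
time_s: 50.7
ee_pos: [449.3, 259.6, 25.4]
ee_rot: [179.9, -0.1, 85.0]
force: [-0.5, -0.4, -0.9]
gripper_width: 35.9
gripper_force: 30.0
```

send_rows(
  targets=[
    [[0,0,0,0,0,-0.02,1],[0,0,0,0,0,-0.005,1],[0,0,0,0,0,0,1],[0,0,0,0,0,0,-0.15],[0,0,0,0,0,0,-0.15],[0,0,0,0,0,0,-0.15],[0,0,0,0,0,0,-0.15],[0,0,0,0,0,0.1,-0.15],[0,0,0,0,0,0.15,-0.15],[0,0,0,0,0,0.15,-0.15],[0,0,0,0,0,0,-1]],
  ],
)

```text
time_s: 51.8
ee_pos: [451.0, 261.3, 103.3]
ee_rot: [179.6, -0.3, 85.0]
force: [1.6, 0.3, -0.3]
gripper_width: 57.3
gripper_force: 0.0
```

send_rows(
  targets=[
    [[0,0,0.049,0,-0.1875,0,-1],[0,0,0.049,0,-0.1875,0,-1],[0,0,0,0,-0.1875,0,-1],[0,0,0,0,-0.1875,0,-1],[0,0,0,0,-0.1875,0,-1],[0,0,0,0,-0.1875,0,-1],[0,0,0,0,-0.1875,0,-1],[0,0,0,0,-0.1875,0,-1],[0,0,0,0,-0.1875,0,-1],[0,0,0,0,-0.1875,0,-1],[0,0,0,0,-0.1875,0,-1],[0,0,0,0,-0.1875,0,-1]],
  ],
)

```text
time_s: 53.0
ee_pos: [447.7, -191.6, 98.7]
ee_rot: [-180.0, -0.0, 93.8]
force: [-0.3, -0.3, -0.3]
gripper_width: 91.2
gripper_force: 0.0
```

```bash
python3 chk.py side top; python3 sp.py side
```

```text
53.0 [ 447.68539776 -191.55897934   98.72603069] 93.81630334472179
side blue [ 441.8 -227.4] [ 67.9 122.1] 20.3 52.8 167
side blue [447.4 263.3] [49.8 35.1] 85.7 41.7 253
side yel [447.4 261.9  39. ] 9
side yel [553.8 381.8  15.6] 834
side yel [278.9 205.5  36.8] 13
side yel [405.  397.1  35.5] 27
side yel [264.4 400.9  36. ] 30
top blue [447.7 255. ] [42.7 34.7] 88.3 41.1 134
top yel [ 632.6 -192.3  134.2] 49
top yel [ 621.8 -194.8   78.9] 7
top yel [557.3 372.1  16.7] 551
top yel [448.4 259.4  36.2] 14
top yel [401.8 396.9  34.5] 22
top yel [279.3 202.2  35.3] 19
top yel [263.3 400.1  35.4] 20
side [ 452.6 -276.1   51.5] 3 seal z 49.0 face z 51.6
side [ 446.8 -186.2   51.5] 6 seal z 50.4 face z 51.9
```

send_rows(
  targets=[
    [[0,0,0,0,0,-0.2,-1],[0,0,0,0,0,-0.143,-1],[0,0,0,0,0,0,-1],[0,0,0,0,0,0,1],[0,0,0,0,0,0,1],[0,0,0,0,0,0,1],[0,0,0,0,0,0,1],[0,0,0,0,0,0,1],[0,0,0,0,0,0,1],[0,0,0,0,0,0,1],[0,0,0,0,0,0,1],[0,0,0,0,0,0,1]],
  ],
)

```text
time_s: 54.5
ee_pos: [448.4, -190.3, 31.0]
ee_rot: [180.0, 0.0, 93.8]
force: [-0.3, -0.2, 1.7]
gripper_width: 35.7
gripper_force: 30.0
```

send_rows(
  targets=[
    [[0,0,0,0,0,0.1,1],[0,0,0,0,0,0.2,1],[0,0,0,0,0,0.05,1],[0,0,0,0,0,0,1],[0,0,0,0,0,0,1]],
  ],
)

```text
time_s: 55.0
ee_pos: [447.5, -189.8, 99.8]
ee_rot: [-179.9, -0.1, 93.8]
force: [0.1, 0.1, -1.5]
gripper_width: 35.9
gripper_force: 30.0
```

send_rows(
  targets=[
    [[0,0,-0.049,-0.0041,0.1778,0,1],[0,0,-0.049,-0.0041,0.1778,0,1],[0,0,0,-0.0041,0.1778,0,1],[0,0,0,-0.0041,0.1778,0,1],[0,0,0,-0.0041,0.1778,0,1],[0,0,0,-0.0041,0.1778,0,1],[0,0,0,-0.0041,0.1778,0,1],[0,0,0,-0.0041,0.1778,0,1],[0,0,0,-0.0041,0.1778,0,1],[0,0,0,-0.0041,0.1778,0,1],[0,0,0,0,0,0,1],[0,0,0,0,0,0,1]],
  ],
)

```text
time_s: 56.2
ee_pos: [438.8, 165.4, 99.2]
ee_rot: [-179.8, 0.1, 85.1]
force: [-1.2, -0.3, -1.0]
gripper_width: 35.9
gripper_force: 30.0
```

send_rows(
  targets=[
    [[0,0,0,0,0,-0.2,1],[0,0,0,0,0,-0.15,1],[0,0,0,0,0,-0.03,1],[0,0,0,0,0,0,1],[0,0,0,0,0,0,1]],
  ],
)

```text
time_s: 56.7
ee_pos: [441.1, 165.1, 25.7]
ee_rot: [179.9, -0.0, 85.0]
force: [-0.6, 0.0, -1.8]
gripper_width: 35.8
gripper_force: 30.0
```

send_rows(
  targets=[
    [[0,0,0,0,0,-0.02,1],[0,0,0,0,0,-0.005,1],[0,0,0,0,0,0,1],[0,0,0,0,0,0,-0.15],[0,0,0,0,0,0,-0.15],[0,0,0,0,0,0,-0.15],[0,0,0,0,0,0,-0.15],[0,0,0,0,0,0.1,-0.15],[0,0,0,0,0,0.15,-0.15],[0,0,0,0,0,0.15,-0.15],[0,0,0,0,0,0,-1]],
  ],
)

```text
time_s: 57.8
ee_pos: [442.9, 166.4, 103.4]
ee_rot: [179.6, -0.2, 85.0]
force: [-0.1, -0.7, -0.1]
gripper_width: 57.5
gripper_force: 0.0
```

send_rows(
  targets=[
    [[0,0,0.049,0.0046,-0.1855,0,-1],[0,0,0.049,0.0046,-0.1855,0,-1],[0,0,0,0.0046,-0.1855,0,-1],[0,0,0,0.0046,-0.1855,0,-1],[0,0,0,0.0046,-0.1855,0,-1],[0,0,0,0.0046,-0.1855,0,-1],[0,0,0,0.0046,-0.1855,0,-1],[0,0,0,0.0046,-0.1855,0,-1],[0,0,0,0.0046,-0.1855,0,-1],[0,0,0,0.0046,-0.1855,0,-1],[0,0,0,0.0046,-0.1855,0,-1],[0,0,0,0.0046,-0.1855,0,-1]],
  ],
)

```text
time_s: 59.0
ee_pos: [450.6, -281.1, 98.9]
ee_rot: [-179.9, -0.1, 93.8]
force: [0.4, 0.2, -1.2]
gripper_width: 91.3
gripper_force: 0.0
```

```bash
python3 chk.py side top; python3 sp.py side
```

```text
59.0 [ 450.57042801 -281.0809842    98.93379991] 93.81269278928498
side blue [ 449.5 -275.4] [34.9 49. ] 9.8 52.4 74
side blue [439.8 169.2] [47.5 35.3] 85.2 41.2 211
side blue [446.4 263.3] [48.9 35.5] 81.4 41.9 251
side yel [441.3 167.1  37.8] 9
side yel [447.9 261.3  38.3] 9
side yel [554.  381.6  15.6] 831
side yel [278.6 205.9  37.2] 12
side yel [404.8 397.4  35.8] 27
side yel [264.5 400.8  35.9] 30
top blue [447.6 254.8] [43.8 34.6] 87.7 41.4 134
top blue [439.4 161. ] [41.1 35.2] 84.6 41.6 129
top yel [ 632.2 -190.8  134.3] 48
top yel [557.3 372.3  16.4] 553
top yel [448.5 259.5  35.6] 14
top yel [439.5 165.6  35.4] 15
top yel [401.8 397.   34.2] 22
top yel [279.3 202.4  34.4] 19
top yel [262.5 400.6  34.1] 22
side [ 449.1 -275.9   51.5] 5 seal z 50.0 face z 51.7
```

send_rows(
  targets=[
    [[0,0,0,0,0,-0.2,-1],[0,0,0,0,0,-0.143,-1],[0,0,0,0,0,0,-1],[0,0,0,0,0,0,1],[0,0,0,0,0,0,1],[0,0,0,0,0,0,1],[0,0,0,0,0,0,1],[0,0,0,0,0,0,1],[0,0,0,0,0,0,1],[0,0,0,0,0,0,1],[0,0,0,0,0,0,1],[0,0,0,0,0,0,1]],
  ],
)

```text
time_s: 60.5
ee_pos: [451.2, -279.8, 31.4]
ee_rot: [180.0, 0.0, 93.8]
force: [-0.3, 0.4, 1.6]
gripper_width: 35.7
gripper_force: 30.0
```

send_rows(
  targets=[
    [[0,0,0,0,0,0.1,1],[0,0,0,0,0,0.2,1],[0,0,0,0,0,0.05,1],[0,0,0,0,0,0,1],[0,0,0,0,0,0,1]],
  ],
)

```text
time_s: 61.0
ee_pos: [450.4, -279.3, 100.2]
ee_rot: [-179.9, -0.1, 93.8]
force: [0.1, -0.0, -1.5]
gripper_width: 35.8
gripper_force: 30.0
```

send_rows(
  targets=[
    [[0,0,-0.049,-0.0097,0.1753,0,1],[0,0,-0.049,-0.0097,0.1753,0,1],[0,0,0,-0.0097,0.1753,0,1],[0,0,0,-0.0097,0.1753,0,1],[0,0,0,-0.0097,0.1753,0,1],[0,0,0,-0.0097,0.1753,0,1],[0,0,0,-0.0097,0.1753,0,1],[0,0,0,-0.0097,0.1753,0,1],[0,0,0,-0.0097,0.1753,0,1],[0,0,0,-0.0097,0.1753,0,1],[0,0,0,0,0,0,1],[0,0,0,0,0,0,1]],
  ],
)

```text
time_s: 62.2
ee_pos: [430.7, 71.0, 100.0]
ee_rot: [-179.8, 0.1, 85.1]
force: [-0.9, 0.0, -1.1]
gripper_width: 36.0
gripper_force: 30.0
```

send_rows(
  targets=[
    [[0,0,0,0,0,-0.2,1],[0,0,0,0,0,-0.15,1],[0,0,0,0,0,-0.03,1],[0,0,0,0,0,0,1],[0,0,0,0,0,0,1]],
  ],
)

```text
time_s: 62.7
ee_pos: [432.8, 70.3, 26.0]
ee_rot: [179.9, -0.0, 85.0]
force: [0.2, -0.3, -1.0]
gripper_width: 36.0
gripper_force: 30.0
```

send_rows(
  targets=[
    [[0,0,0,0,0,-0.02,1],[0,0,0,0,0,-0.005,1],[0,0,0,0,0,0,1],[0,0,0,0,0,0,-0.15],[0,0,0,0,0,0,-0.15],[0,0,0,0,0,0,-0.15],[0,0,0,0,0,0,-0.15],[0,0,0,0,0,0.1,-0.15],[0,0,0,0,0,0.2,-0.15],[0,0,0,0,0,0.2,-0.15],[0,0,0,-0.1,-0.2,0.1,-0.15],[0,0,0,-0.1,-0.2,0.1,-0.15]],
  ],
)

```text
time_s: 63.9
ee_pos: [391.9, -9.5, 161.7]
ee_rot: [179.9, 0.0, 85.2]
force: [0.6, -0.2, 0.8]
gripper_width: 52.1
gripper_force: 0.0
```

send_rows(
  targets=[
    [[0,0,0,0,-0.2,0,-0.15],[0,0,0,0,-0.2,0,-0.15],[0,0,0,0,-0.2,0,-0.15],[0,0,0,0,-0.2,0,-0.15],[0,0,0,0,0,0,-0.15],[0,0,0,0,0,0,-0.15]],
  ],
)

```text
time_s: 64.5
ee_pos: [391.4, -169.5, 160.1]
ee_rot: [-180.0, -0.0, 84.9]
force: [0.3, -0.2, 0.2]
gripper_width: 52.4
gripper_force: 0.0
```

```bash
python3 chk.py side top; python3 - <<'E'
from m import *
p,d=grab('side');q,_=grab('top')
a=cv2.resize(p[120:330,140:420],(800,600),interpolation=cv2.INTER_CUBIC);save('s13',a)
save('t13',cv2.resize(q[100:320,90:400],(800,568),interpolation=cv2.INTER_CUBIC))
E
```

```text
64.5 [ 391.42581672 -169.50882182  160.0693838 ] 84.87340120943054
side blue [431.3  72.2] [53.5 36.1] 87.2 42.3 188
side blue [439.3 168.9] [49.7 35. ] 83.4 41.5 212
side blue [447.5 263. ] [47.8 35.8] 84.8 41.6 252
side yel [440.7 167.9  38.5] 9
side yel [448.  261.2  38.2] 9
side yel [280.  204.5  37.1] 23
side yel [555.  381.8  15.5] 788
side yel [405.1 397.1  35.4] 27
side yel [264.6 400.7  35.7] 30
top blue [447.9 255.2] [43.  34.3] 89.3 41.5 133
top blue [439.1 161.4] [41.3 34.3] 84.2 41.4 129
top blue [431.1  66.3] [41.4 35.1] 83.6 41.8 135
top yel [ 632.9 -192.3  134.5] 53
top yel [ 624.9 -200.3   80.5] 7
top yel [557.2 372.3  16.7] 552
top yel [448.4 259.5  36. ] 14
top yel [439.5 165.5  35.7] 15
top yel [431.4  71.   35.9] 13
top yel [401.7 396.8  34.7] 22
top yel [279.6 201.9  35.3] 20
top yel [263.2 399.8  34.5] 22
```

View pics/s13.png

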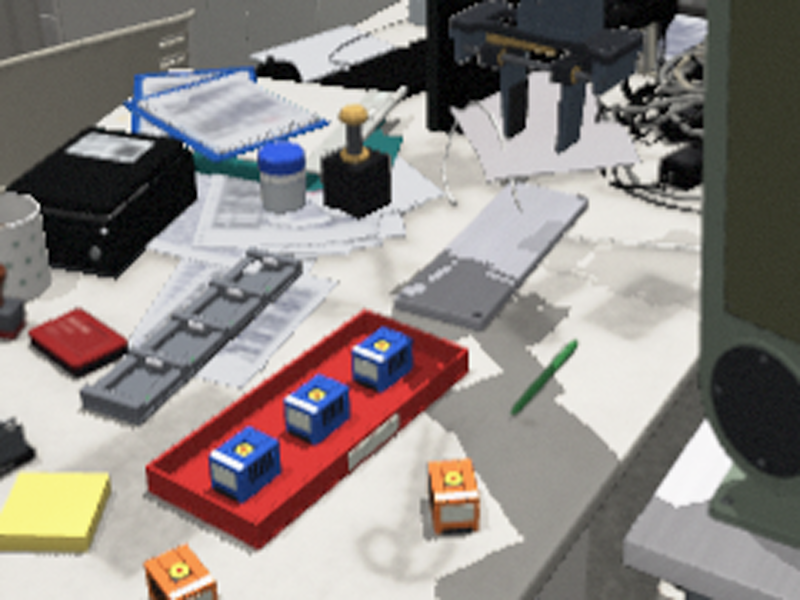

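The dock is empty, and the three cartridges lie flat in the tray with their seals sunk: seal height is about 36 mm, against 40.5 mm for a whole one. The punch stands upright in its stand and the arm touches nothing.

```bash
python3 -c "
from workcell import env
print(env.job_done())"
```

```text
the job is handed in; nothing more can be done
None
```

The job is handed in, with no verdict returned: all three cartridges present are punched and lying flat in the red tray, and the punch is back upright in its stand.

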